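# Stack test coupons in a covered glass dish and start its plug-in timer

## Task

Open the glass dish by its lid's fin, edge first: tip the fin side up by about 2 cm while the opposite edge still rests on the dish, then lift the lid just clear (never more than 10 cm above the bench) and lay it flat on the white mat, right way up. Stack every black rectangular coupon flat in the middle of the dish as one square pile, long sides together, and set the lid back on the dish, centred and fully seated. Last, plug the timer block fully down into its socket, and leave the other things on the bench alone.

Things in the scene. Friction and masses are not known exactly. Their poses are not given: they have to be found in the camera images.
- dish_floor (a point): Clear round glass dish, outside diameter 116 mm, wall 3 mm (inside diameter 110), fixed on a round aluminium plate (136 mm across, 6 mm thick) on the bench; it does not move. This point is the centre of the dish's inner floor, 10 mm above the bench; z up.
- dish_rim (a point): Centre of the dish's mouth, level with its rim, 36 mm above the bench (26 mm above the inner floor).
- lid_mid (a point): The loose clear glass lid, about 80 g: a flat disc 129 mm across and 4 mm thick with a skirt 3 mm thick that hangs 7 mm below the disc's underside and has 3.5 mm of play all round outside the dish. At first it sits on the dish. This point is the centre of the disc's underside (7 mm above the skirt's lower edge); on a seated lid it coincides with dish_rim. z is the lid's upward axis; x points to its fin.
- lid_fin (a point): Centre of the lid's grip fin, an upright grey block standing on the lid's upper face close to its edge: 26 mm long (along the lid's x, radially), 10 mm thick (along the lid's y), its top 20 mm above the lid's upper face. The centre is 46 mm from the lid's axis and 14 mm above lid_mid. At first the fin is on the robot's side of the lid.
- lid_far (a point): Point on the underside of the lid diametrically opposite the fin, 58 mm from the lid's axis, where the lid bears on the dish's rim when tipped up by the fin.
- mat_top (a point): Centre of the upper face of the white square mat, 160 x 160 mm and 2 mm thick, fixed on the bench; x and y along its sides.
- socket_mouth (a point): Grey socket block, 100 x 88 mm (x, y), 24 mm high, fixed on the bench, with one rectangular hole in the middle of its top: 52 x 40 mm (long side along x), 18 mm deep, its top 6 mm flared by 4 mm on every side as a black lead-in. This point is the centre of the hole's mouth at the block's top face.
- timer_mid (a point): The plug-in timer, a loose upright block 48 x 36 mm (x, y) and 36 mm high, about 100 g, white with a heavy dark steel foot (lowest 12 mm) and a black round dial on its top (at most 3 mm higher). This point is its centre, 18 mm above its underside. Its lower end goes into the socket, long side to long side, either way round; when fully down its centre is level with socket_mouth and its upper 18 mm stand out.
- coupon1_mid (a point): Black rectangular test coupon (one of two to four alike, absent ones have no pose), a loose flat plate 44 x 30 mm (x, y) and 6 mm thick, 25 g, lying flat on the bench. This point is its centre; z is normal to its flat faces.
- coupon2_mid (a point): Black rectangular test coupon (one of two to four alike, absent ones have no pose), a loose flat plate 44 x 30 mm (x, y) and 6 mm thick, 25 g, lying flat on the bench. This point is its centre; z is normal to its flat faces.
- coupon3_mid (a point): Black rectangular test coupon (one of two to four alike, absent ones have no pose), a loose flat plate 44 x 30 mm (x, y) and 6 mm thick, 25 g, lying flat on the bench. This point is its centre; z is normal to its flat faces.
- coupon4_mid (a point): Black rectangular test coupon (one of two to four alike, absent ones have no pose), a loose flat plate 44 x 30 mm (x, y) and 6 mm thick, 25 g, lying flat on the bench. This point is its centre; z is normal to its flat faces.
- disc: To be left alone: black round disc, 36 mm across, 6 mm thick, among the coupons; not a coupon. Origin under its centre.
- bottle: To be left alone: amber glass bottle, 56 mm across, 90 mm high
- beaker: To be left alone: open glass beaker, 66 mm across, 70 mm high
- weight: To be left alone: dark steel knobbed balance weight, 28 mm across, 36 mm high
- spatula: To be left alone: spatula, about 170 mm long
- notepad: To be left alone: paper notepad, 100 x 140 x 14 mm
- jar: To be left alone: white plastic jar, 56 mm across, 60 mm high
There are look-alikes about, which are no part of the job. Leave any orange or pink look-alike of the part that bears coupon1_mid alone.

How it is judged (in metres and radians):
On the way, in this order (a step that is already met when the one before it is completed fails the run):
1. the lid is tipped up by its fin side (more than 0.12 rad, about 15 mm at the edge) while its opposite edge still rests on the dish (angle between lid_mid's own z axis and vertical above 0.12 rad and z of lid_far in the frame of dish_rim below 0.005 m and horizontal distance between lid_mid and dish_rim below 0.012 m and z of lid_fin in the frame of dish_rim above 0.022 m), for 0.1 s.
2. the lid lies flat on the mat, right way up (horizontal distance between lid_mid and mat_top below 0.04 m and z of lid_mid in the frame of mat_top below 0.011 m and angle between lid_mid's own z axis and vertical below 0.06 rad), for 0.2 s.
3. all coupons lie in the dish as one square pile (horizontal distance between each of coupon1_mid, coupon2_mid, coupon3_mid, coupon4_mid and dish_floor below 0.012 m and angle between each of coupon1_mid, coupon2_mid, coupon3_mid, coupon4_mid's own z axis and vertical below 0.06 rad and height (world z) of each of coupon1_mid, coupon2_mid, coupon3_mid, coupon4_mid below 0.036 m and horizontal distance between each of coupon2_mid, coupon3_mid, coupon4_mid and coupon1_mid below 0.005 m and angle between the x axis of each of coupon2_mid, coupon3_mid, coupon4_mid and the x axis of coupon1_mid, either way round below 0.12 rad and horizontal distance between each of coupon3_mid, coupon4_mid and coupon2_mid below 0.005 m and angle between the x axis of each of coupon3_mid, coupon4_mid and the x axis of coupon2_mid, either way round below 0.12 rad and horizontal distance between coupon4_mid and coupon3_mid below 0.005 m and angle between the x axis of coupon4_mid and the x axis of coupon3_mid, either way round below 0.12 rad), for 0.2 s.
4. the lid is back on the dish, centred and seated, over the pile (all of step 3 and horizontal distance between lid_mid and dish_rim below 0.005 m and z of lid_mid in the frame of dish_rim between -0.003 and 0.002 m and angle between lid_mid's own z axis and vertical below 0.03 rad), for 0.2 s.
5. the timer is plugged fully into its socket (horizontal distance between timer_mid and socket_mouth below 0.004 m and z of timer_mid in the frame of socket_mouth below 0.0025 m and angle between timer_mid's own z axis and vertical below 0.06 rad and angle between the x axis of timer_mid and the x axis of socket_mouth, either way round below 0.12 rad), for 0.2 s.
At the end, for the whole second after the job is handed in: All coupons lie flat within 12 mm of the dish's centre, their centres within 5 mm and long sides within 0.12 rad of one another; the lid is seated (within 2 mm), level, centred within 5 mm; the timer is upright in its socket within 2.5 mm of the bottom (all of step 4 and all of step 5); the robot touches nothing.
It fails at once if the lid is raised more than 11.5 cm above the bench (height (world z) of lid_mid above 0.115 m).
It fails at once if a bystander is disturbed (moved more than 4 cm) (distance of any of disc, bottle, beaker, weight, spatula, notepad, jar from where it was at the start of the episode above 0.04 m).
Of coupon1, coupon2, coupon3, coupon4 only 2 to 4 are there at a start; the rules pass over those that are not, and their reading is None.
At some moment in a run one of timer may be knocked a few centimetres aside while the robot is not near it.
Once in a run the grip may slacken for a moment while it holds something.
It also fails if it takes over 210 s, if anything falls off the work surface, if the arm or the gripper's body presses on something with over 40 N, if the wrist force passes 120 N, or if a joint passes its speed limit or range.

## Robot

A 6-joint arm with a two-finger parallel gripper is mounted at the origin on the work surface. World frame = base frame: x ahead of the robot, y to its left, z up, the work surface at z = 0. Lengths are in mm, angles in rad, forces in N, time in s.
With the tool pointing down it reaches from about 375 to 900 mm from the base axis. Payload 3.1 kg.
Tool frame: the origin (TCP) lies midway between the tips of the shut fingers; the grasp point (between the pads) lies env.hold_point_z behind it (env.hold_point_z is the distance from the TCP to the grasp point, in mm); z points along the fingers, y is the line along which they close (so a half turn about z gives the same grasp; the last joint's range is limited). The gripper opens to 87 mm and grips with 3 to 60 N. Pads are 19 mm wide; open, the fingers measure 117 mm over their backs; the gripper's body (75 mm by 190 mm) begins 51 mm behind the grasp point.
Start: joints at [-1.331, 0.527, 1.433, -0, 1.181, -0.178], TCP at [253.614, -571.206, 222.548] pointing down, gripper open.
Joint ranges: [-3.08, 3.08], [-0.75, 2.2], [0.22, 2.44], [-1.43, 4.57], [0, 2.65], [-2.85, 2.85]. Speed limits (rad/s): [2.79, 2.79, 3.14, 3.14, 3.14, 3.14].

## Interface

Orientations are given as a unit quaternion [w, x, y, z].
In Python, from cell import env gives the robot as it stands.
- The arm moves only by the tool send_rows, never from a script. Its argument "plan" is a list of rows, each a list of 7 numbers: the shift along the tool's x, y, z in cm, then the turn, a rotation vector about the tool's x, y, z in degrees, then the opening, from 0 (shut) to 1 (fully open). A call has 1 to 8 rows; each row is the pose to reach, as a shift and turn from the pose commanded when the call began, along the tool's axes at that moment; what a row does not reach only later rows make up. A row lasts 1/8 s, in which the tool goes at most 62.5 mm and 10.7 degrees, less where a joint would pass 70% of its speed; a pose out of reach is approached as far as the arm can. A call with a gripper value outside its range is refused whole. The fingers move at their own pace and stop on an object; the grip force is fixed at half the most. Time passes only in rows, so rows that repeat a pose let the fingers close. It gives the time, the measured TCP pose, the force, the opening and the grip force at its end, in the units of the state.
- env.state(): the state, without advancing time (a new reading comes with each control period).
- env.snapshot(name): name is "side" or "top"; returns the picture (384x512x3 uint8, blue, green, red); there is no depth.
- env.get_calibration(name): a dict with "K" (3x3 intrinsics, pixels), "T" (4x4, takes a point from camera to world coordinates). Camera axes: x right, y up, looking along -z (the intrinsics and any distortion apply to the point x, -y, -z); pixel columns grow to the right and rows downward; lengths in mm; the calibration is good to about 2 mm. A picture is of the moment at which its call begins. get_calibration takes no time and is no camera call.
- env.sign_off(): hands the job in; it is judged then, once.
Trained networks look in the newest picture that a camera, given by its name, has taken for a name from the list of things; names that differ only in an ending like _2 or _b are one class to them, and where a whole thing is asked for, a point or a joint stands for the part that bears it (a point fixed in the world has none). Each returns a list of dicts, best first, with "conf" (0 to 1); they miss things now and then, are a little off and sometimes report something else, mostly with a low value. They report only what shows in the picture. A call takes as long as a camera call. They do not tell look-alikes from the thing itself.
- env.boxes_of(name, camera): "bbox" ([left, top, right, bottom] as shares, 0 to 1, of the picture: columns of its width, rows of its height, round what is visible of it).
- env.masks_of(name, camera): "pixels" (384x512 bool, what is visible of it) and "bbox" ([left, top, right, bottom] as shares, 0 to 1, of the picture: columns of its width, rows of its height, round what is visible of it).
The state is a dict: "t": time; "joints": joint angles; "dq": joint speeds; "tau": joint torques, N m; "tool_pos": TCP position; "eef_rot": TCP orientation; "force": force on the tool from outside, world axes, zero at the start; "torque": the same for the moment, N m; "gripper_width": opening from 0.0 (shut) to 1.0 (fully open); "gripper_force": force on a finger pad.
Only numpy, scipy, OpenCV 4.12 (cv2) and the standard library are available. Lean on these libraries where they do the work, as an engineer would, in place of code of your own. Each camera call takes 0.05 s, during which the arm holds its last target. There are 200 camera calls.

## Working session

There is one attempt and no reset: what is moved stays moved. The work goes in short steps, Python scripts to look and compute and a tool call to move; the robot and the scene stay as the last step left them, time stands still between calls to the robot, and variables do not carry over. Pictures are saved under pics/ and viewed, at most 14 in all, crops included, and the job is handed in when it is done.

Besides the shell and the picture viewer there is one more tool, called in YAML: its name, and indented under it one key for each argument. send_rows: Moves the arm, as the interface text tells. Its arguments: {"type":"object","properties":{"plan":{"type":"array","items":{"type":"array","items":{"type":"number"}}}},"required":["plan"]}

```bash
ls; mkdir -p pics
python3 - <<'E'
from cell import env
import cv2
print(env.state(), env.hold_point_z)
for n in("top","side"):
    cv2.imwrite(f"pics/{n}0.png",env.snapshot(n)); c=env.get_calibration(n);print(n,c)
E
```

```text
pics
{'t': 0.0, 'joints': array([-1.33152761e+00,  5.28478533e-01,  1.43386306e+00, -1.43210574e-05,
        1.18139238e+00, -1.78493657e-01]), 'dq': array([-4.37232044e-05, -1.02620744e-03, -5.58309148e-04, -2.82092359e-04,
        7.70950963e-04,  1.71518306e-05]), 'tau': array([-1.89152120e-04, -4.40044320e+01, -1.76590133e+01,  6.33050082e-02,
        5.81241434e-02, -1.53144997e-04]), 'tool_pos': array([ 253.42791789, -570.53427516,  221.57651148]), 'eef_rot': array([-1.06996745e-03,  9.78262405e-01,  2.07368082e-01, -3.91482819e-05]), 'force': array([-0.72404964,  0.17135691,  0.28215336]), 'torque': array([ 0.02436148, -0.01170338, -0.0432216 ]), 'gripper_force': 0.0, 'gripper_width': 0.9958398940039099} 18.700000000000003
top {'K': array([[370.97317866,   0.        , 252.01044399],
       [  0.        , 370.97317866, 196.32259377],
       [  0.        ,   0.        ,   1.        ]]), 'T': array([[-2.66500424e-02,  9.96000945e-01, -8.52753919e-02,
         4.66978355e+02],
       [-9.99560943e-01, -2.76557485e-02, -1.06339015e-02,
        -1.60493268e+01],
       [-1.29497308e-02,  8.49545572e-02,  9.96300671e-01,
         1.07713380e+03],
       [ 0.00000000e+00,  0.00000000e+00,  0.00000000e+00,
         1.00000000e+00]])}
side {'K': array([[447.47981948,   0.        , 258.96556896],
       [  0.        , 447.47981948, 190.20344337],
       [  0.        ,   0.        ,   1.        ]]), 'T': array([[-8.90022943e-01,  3.44163160e-01, -2.99016523e-01,
         5.98811184e+01],
       [-4.55648879e-01, -6.93906990e-01,  5.57563618e-01,
         8.55223130e+02],
       [-1.55967989e-02,  6.32490956e-01,  7.74410699e-01,
         1.28327580e+03],
       [ 0.00000000e+00,  0.00000000e+00,  0.00000000e+00,
         1.00000000e+00]])}
```

View pics/top0.png

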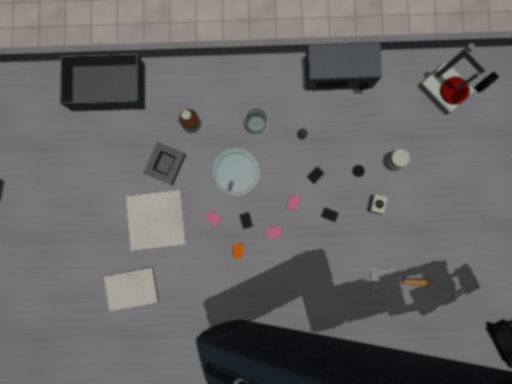

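View pics/side0.png

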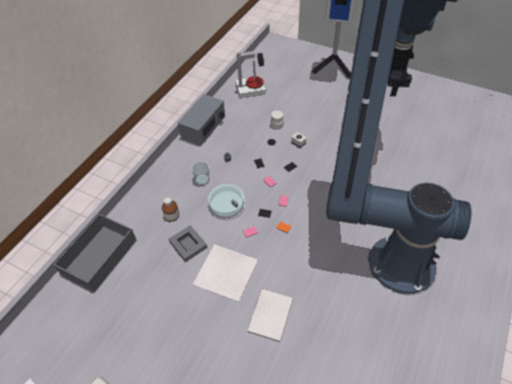

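The top view shows three black coupons at about (246,220), (316,174) and (330,214), with the disc at (358,170). The timer is at (378,204), the dish at (236,172) with its fin at (231,185), the socket at (165,163) and the mat at (155,220). The side view agrees.

```bash
cat > h.py <<'E'
from cell import env
import cv2, numpy as np
from scipy.spatial.transform import Rotation as R
def ray(n,u,v,z):
    c=env.get_calibration(n);K,T=c["K"],c["T"]
    d=T[:3,:3]@np.array([(u-K[0,2])/K[0,0],-(v-K[1,2])/K[1,1],-1.]);o=T[:3,3]
    return (o+d*(z-o[2])/d[2])[:2]
def proj(n,P):
    c=env.get_calibration(n);K,T=c["K"],c["T"]
    p=T[:3,:3].T@(np.asarray(P,float)-T[:3,3]);p=p*[1,-1,-1]
    return (K@p/p[2])[:2]
def rect(n,m,z):
    """mask -> world centre, long-axis angle deg, size at height z"""
    c=max(cv2.findContours(m.astype(np.uint8),cv2.RETR_EXTERNAL,cv2.CHAIN_APPROX_NONE)[0],key=cv2.contourArea)[:,0]
    ys,xs=np.nonzero(m)
    P=np.array([ray(n,x,y,z) for x,y in zip(xs,ys)],np.float32)
    r=cv2.minAreaRect(P);q=cv2.boxPoints(r);e=[q[1]-q[0],q[2]-q[1]];l=max(e,key=np.linalg.norm)
    mu=P.mean(0);w,V=np.linalg.eigh(np.cov(P.T));p=V[:,1]
    return mu.round(1),np.round(np.rad2deg(np.arctan2(l[1],l[0]))%180,1),np.round(np.rad2deg(np.arctan2(p[1],p[0]))%180,1),np.round(sorted(r[1]),0)
def tool():
    s=env.state();w,x,y,z=s["eef_rot"];return s["tool_pos"],R.from_quat([x,y,z,w])
E
python3 - <<'E'
from h import *
Z={"coupon1_mid":6,"lid_fin":60,"lid_mid":40,"timer_mid":36,"socket_mouth":24,"mat_top":2,"disc":6,"jar":60,"weight":36,"beaker":70,"bottle":90}
for n in("top","side"):
  env.snapshot(n)
  for k,z in Z.items():
    for d in env.masks_of(k,n):
      if d["conf"]>.3:
        b=np.array(d["bbox"])*[512,384,512,384]
        print(n,k,round(d["conf"],2),b.round(0),rect(n,d["pixels"],z))
im=cv2.imread("pics/top0.png")[130:270,120:400]
cv2.imwrite("pics/crop0.png",cv2.resize(im,None,fx=2.85,fy=2.85,interpolation=cv2.INTER_CUBIC))
E
```

```text
top coupon1_mid 0.63 [287. 196. 304. 215.] (array([ 537.5, -124.5], dtype=float32), np.float32(151.6), np.float64(156.9), array([30., 42.]))
top coupon1_mid 0.52 [207. 210. 223. 228.] (array([500.3, 106.7], dtype=float32), np.float32(53.2), np.float64(50.4), array([31., 44.]))
top coupon1_mid 0.44 [322. 207. 337. 218.] (array([ 499.5, -226.6], dtype=float32), np.float32(61.7), np.float64(61.4), array([32., 45.]))
top coupon1_mid 0.43 [240. 213. 254. 232.] (array([488.9,  13.4], dtype=float32), np.float32(14.4), np.float64(18.0), array([33., 45.]))
top coupon1_mid 0.43 [263. 226. 283. 239.] (array([454. , -64.4], dtype=float32), np.float32(110.1), np.float64(110.0), array([30., 45.]))
top coupon1_mid 0.43 [237. 244. 244. 261.] (array([403.2,  38.8], dtype=float32), np.float32(178.6), np.float64(176.3), array([29., 45.]))
top lid_fin 0.76 [212. 151. 261. 194.] (array([624.9,  37.8], dtype=float32), np.float32(88.3), np.float64(129.8), array([120., 122.]))
top lid_mid 0.74 [210. 151. 257. 194.] (array([630.5,  39.2], dtype=float32), np.float32(47.3), np.float64(46.7), array([120., 123.]))
top timer_mid 0.82 [371. 197. 387. 216.] (array([ 524.6, -355.4], dtype=float32), np.float32(164.3), np.float64(160.7), array([45., 49.]))
top socket_mouth 0.85 [143. 140. 186. 186.] (array([659.7, 243.6], dtype=float32), np.float32(155.4), np.float64(149.2), array([ 95., 103.]))Traceback (most recent call last):
  File "<stdin>", line 9, in <module>
  File "h.py", line 16, in rect
    P=np.array([ray(n,x,y,z) for x,y in zip(xs,ys)],np.float32)
                ~~~^^^^^^^^^
  File "h.py", line 5, in ray
    c=env.get_calibration(n);K,T=c["K"],c["T"]
ValueError: time passes only in moves, steps and waits
```

```bash
sed -i 's/^def ray/CAL={n:env.get_calibration(n) for n in("top","side")}\ndef ray/; s/c=env.get_calibration(n);K/c=CAL[n];K/' h.py
cat >> h.py <<'E'
def blobs(n,im,thr,win,lo,hi,z,inv=True):
    """dark (inv) blobs in win (x0,y0,x1,y1) on 4x upsampled picture"""
    x0,y0,x1,y1=win;g=cv2.resize(im[y0:y1,x0:x1].max(2) if inv else im[y0:y1,x0:x1].min(2),None,fx=4,fy=4,interpolation=cv2.INTER_CUBIC)
    m=((g<thr) if inv else (g>thr)).astype(np.uint8);k,L,S,C=cv2.connectedComponentsWithStats(m)
    out=[]
    for i in range(1,k):
        if lo*16<S[i,4]<hi*16:
            ys,xs=np.nonzero(L==i);u=(xs+.5)/4-.5+x0;v=(ys+.5)/4-.5+y0
            P=np.array([ray(n,a,b,z) for a,b in zip(u,v)],np.float32);r=cv2.minAreaRect(P)
            w,V=np.linalg.eigh(np.cov(P.T));p=V[:,1]
            q=cv2.boxPoints(r);l=max([q[1]-q[0],q[2]-q[1]],key=np.linalg.norm)
            out.append((np.round([u.mean(),v.mean()],1),P.mean(0).round(1),np.array(r[0]).round(1),"ang",round(float(np.rad2deg(np.arctan2(l[1],l[0]))%180),1),round(float(np.rad2deg(np.arctan2(p[1],p[0]))%180),1),np.round(sorted(r[1]),1)))
    return out
E
python3 - <<'E'
from h import *
im=cv2.imread("pics/top0.png"); s=cv2.imread("pics/side0.png")
for b in blobs("top",im,60,(200,155,370,245),40,250,6): print("top dark",*b)
for b in blobs("side",s,60,(235,125,310,225),20,250,6): print("side dark",*b)
for b in blobs("top",im,150,(365,190,395,222),40,400,36,False): print("timer",*b)
for b in blobs("top",im,150,(120,185,192,256),400,6000,2,False): print("mat",*b)
for b in blobs("side",s,150,(190,240,260,300),400,6000,2,False): print("mat side",*b)
for b in blobs("top",im,110,(138,136,192,190),200,6000,24): print("sock",*b)
for b in blobs("top",im,60,(138,136,192,190),20,6000,24): print("hole",*b)
c=im[130:270,120:400]
cv2.imwrite("pics/crop0.png",cv2.resize(c,None,fx=2.85,fy=2.85,interpolation=cv2.INTER_CUBIC))
E
```

```text
top dark [357.9 170.5] [ 625.3 -314.1] [ 625.4 -314.3] ang 88.3 118.2 [31.5 32.6]
top dark [315.1 174.6] [ 616.9 -189.5] [ 616.7 -189.6] ang 134.4 134.7 [27.2 42.5]
top dark [329.3 214.2] [ 500.8 -225.6] [ 500.9 -225.6] ang 65.6 66.5 [27.5 42.2]
top dark [245.6 220.2] [490.2  15.6] [490.1  15.5] ang 14.1 13.7 [26.5 40.8]
side dark [271.1 141.7] [ 624.4 -311.5] [ 624.6 -312. ] ang 116.2 129.6 [24.3 25.8]
side dark [258.8 162.9] [ 616.1 -186. ] [ 616. -186.] ang 135.0 133.9 [23.  38.3]
side dark [289.9 166.5] [ 500.  -222.1] [ 500.  -222.4] ang 65.3 65.4 [24.  38.5]
side dark [264.4 212.8] [488.6  19.1] [488.7  19. ] ang 15.2 16.8 [24.9 36.6]
mat [152.6 220.1] [497.9 285.8] [499.5 279.1] ang 4.9 22.7 [153.1 154.6]
mat side [226.2 270.9] [496.7 277.4] [507.5 273. ] ang 26.7 64.6 [218.7 230.4]
sock [164.5 163.1] [660.1 244.5] [660.1 244.5] ang 155.6 162.8 [100.9 106.3]
hole [160.6 160.2] [669.  255.8] [662.2 247.8] ang 155.7 145.7 [48.2 60.7]
hole [178.2 168.3] [643.8 205.1] [641.9 205.9] ang 155.7 155.8 [ 3.5 87.6]
```

View pics/crop0.png

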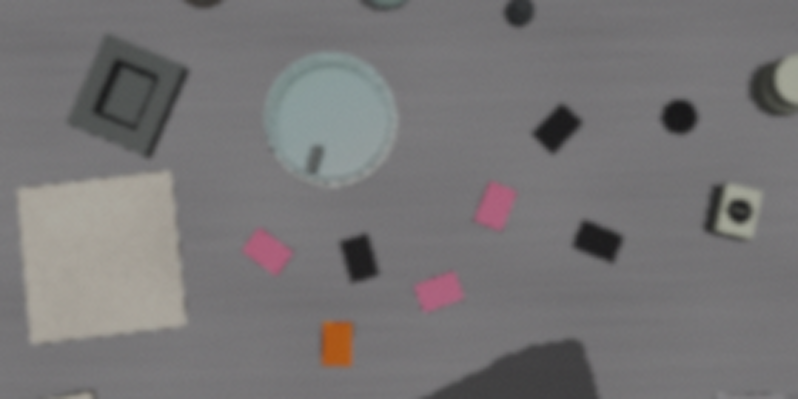

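The crop confirms three coupons at crop positions (557,128), (598,241) and (360,257). The fin is at (315,159), on the near-left of the lid, and the lid circle is centred at about (330,119).

```bash
cat >> h.py <<'E'
def bm(n,m,x0,y0,z,lo=15):
    "4x upsampled mask blobs"
    k,L,S,C=cv2.connectedComponentsWithStats(m.astype(np.uint8))
    for i in range(1,k):
        if S[i,4]>lo*16:
            ys,xs=np.nonzero(L==i);u=(xs+.5)/4-.5+x0;v=(ys+.5)/4-.5+y0
            P=np.array([ray(n,a,b,z) for a,b in zip(u,v)],np.float32);r=cv2.minAreaRect(P);c=cv2.minEnclosingCircle(P)
            w,V=np.linalg.eigh(np.cov(P.T));p=V[:,1]
            q=cv2.boxPoints(r);l=max([q[1]-q[0],q[2]-q[1]],key=np.linalg.norm)
            print(n,"px",np.round([u.mean(),v.mean()],1),"mean",P.mean(0).round(1),"rect",np.round(r[0],1),"ang",round(float(np.rad2deg(np.arctan2(l[1],l[0]))%180),1),round(float(np.rad2deg(np.arctan2(p[1],p[0]))%180),1),np.round(sorted(r[1]),1),"circ",np.round(c[0],1),round(c[1],1))
def up(im,win):
    x0,y0,x1,y1=win;return cv2.resize(im[y0:y1,x0:x1],None,fx=4,fy=4,interpolation=cv2.INTER_CUBIC).astype(int)
E
python3 - <<'E'
from h import *
im=cv2.imread("pics/top0.png"); s=cv2.imread("pics/side0.png")
for n,p,w in(("top",im,(200,140,272,205)),("side",s,(200,178,252,222))):
    g=up(p,w); m=cv2.morphologyEx((g[...,0]-g[...,2]>14).astype(np.uint8),cv2.MORPH_CLOSE,np.ones((25,25)))
    print("lid"); bm(n,m,w[0],w[1],40,200)
    # fin: dark within lid
    m2=cv2.erode(m,np.ones((9,9)))&(g.max(2)<125)
    print("fin z50");bm(n,m2,w[0],w[1],50,5)
w=(362,185,398,222)
g=up(im,w);print("timer");bm("top",g.min(2)>140,w[0],w[1],36,30)
w=(285,125,312,152)
g=up(s,w);bm("side",g.min(2)>140,w[0],w[1],36,30)
for n,p,w in(("top",im,(138,136,192,190)),("side",s,(160,218,215,265))):
    g=up(p,w).max(2);print("sock",n);bm(n,(g<100),w[0],w[1],24,300);bm(n,(g<65),w[0],w[1],24,10)
for k in [(630,40,40),(660,245,24),(525,-355,36)]: print(proj("top",k),proj("side",k))
E
```

```text
lid
top px [232.1 164.4] mean [648.1  49. ] rect [649.6  46.9] ang 107.8 112.3 [ 78.5 115.7] circ [634.6  42. ] 58.2
fin z50
lid
side px [225.8 199.4] mean [626.   49.1] rect [625.3  47. ] ang 146.2 123.7 [127.7 137.2] circ [624.7  47.9] 71.1
fin z50
side px [234.3 203.6] mean [585.6  58.9] rect [586.   58.7] ang 162.7 154.4 [13.9 30.2] circ [586.   58.6] 15.5
timer
top px [380.8 197.7] mean [ 542.1 -365.8] rect [ 540.6 -364.9] ang 74.2 71.4 [14.1 31.8] circ [ 539.6 -364.8] 16.4
top px [378.3 209.3] mean [ 509.8 -356.8] rect [ 511.5 -357.1] ang 75.3 75.8 [12.5 31.3] circ [ 512.4 -357.3] 16.0
side px [298.  137.2] mean [ 526.8 -354.8] rect [ 524.1 -352.3] ang 115.0 111.3 [108.9 153.9] circ [ 524.1 -352.3] 94.3
sock top
top px [164.7 163.3] mean [659.7 244. ] rect [659.5 244.3] ang 155.4 161.3 [ 96.7 101.9] circ [659.4 244.7] 67.3
top px [161.  160.7] mean [667.4 254.7] rect [662.1 247.8] ang 155.7 149.6 [50.3 62.2] circ [662.  247.1] 37.3
top px [178.  168.8] mean [642.5 205.7] rect [641.9 206. ] ang 155.8 155.8 [ 5.3 91.6] circ [642.  206.1] 45.8
sock side
side px [186.5 237. ] mean [671.8 237.4] rect [662.3 248.9] ang 156.6 18.3 [44.4 54.3] circ [661.8 248.9] 33.5
[235.39175248 170.57938461] [226.11314313 197.096134  ]
[164.36317232 163.14365301] [188.19181835 240.04490564]
[377.28596489 203.92528833] [298.42050687 137.16022663]
```

```bash
cat > p.py <<'E'
# planner: keeps the commanded pose in cmd.json; prints the rows for send_rows
import json,sys,numpy as np
from scipy.spatial.transform import Rotation as R, Slerp
def down(b):  # tool z down, tool y at world angle b deg
    b=np.deg2rad(b);y=np.array([np.cos(b),np.sin(b),0]);z=np.array([0,0,-1.]);return R.from_matrix(np.c_[np.cross(y,z),y,z])
def load():
    try: d=json.load(open("cmd.json"));return np.array(d[0]),R.from_quat(d[1])
    except FileNotFoundError:
        return np.array([253.614,-571.206,222.548]),R.from_quat([.978262,.207368,0,0])
def go(*way,hold=0):
    """way: (pos,Rot,opening[,rows]); prints chunks of rows"""
    p,q=load();rows=[]
    P,Q=p,q
    for w in way:
        t,r,o=np.array(w[0],float),w[1],w[2]
        n=max(1,int(np.ceil(np.linalg.norm(t-P)/58)),int(np.ceil(np.rad2deg((Q.inv()*r).magnitude())/10)))
        n=max(n,w[3] if len(w)>3 else 1)
        s=Slerp([0,1],R.concatenate([Q,r]))
        rows+=[(P+(t-P)*i/n,s(i/n),o) for i in range(1,n+1)];P,Q=t,r
    rows+=[rows[-1]]*hold
    while rows:
        c,rows=rows[:8],rows[8:];out=[]
        for t,r,o in c:
            out.append([round(float(v),2) for v in q.inv().apply(t-p)/10]+[round(float(v),1) for v in np.rad2deg((q.inv()*r).as_rotvec())]+[o])
        print(json.dumps(out))
        p,q=p+q.apply(np.array(out[-1][:3])*10),q*R.from_rotvec(np.deg2rad(out[-1][3:6]))
    json.dump([p.tolist(),q.as_quat().tolist()],open("cmd.json","w"))
    print("cmd",p.round(1))
E
python3 - <<'E'
from p import *
go(([585,57,130],down(69),.5),hold=1)
E
```

```text
[[3.98, -3.14, 0.66, 0.0, 0.0, -9.6, 0.5], [7.97, -6.28, 1.32, 0.0, 0.0, -19.3, 0.5], [11.95, -9.42, 1.98, 0.0, 0.0, -28.9, 0.5], [15.94, -12.56, 2.64, 0.0, 0.0, -38.6, 0.5], [19.92, -15.7, 3.31, 0.0, 0.0, -48.2, 0.5], [23.9, -18.85, 3.97, 0.0, 0.0, -57.9, 0.5], [27.89, -21.99, 4.63, 0.0, 0.0, -67.5, 0.5], [31.87, -25.13, 5.29, 0.0, 0.0, -77.2, 0.5]]
[[3.94, 3.19, 0.66, 0.0, 0.0, -9.6, 0.5], [7.89, 6.38, 1.32, 0.0, 0.0, -19.3, 0.5], [11.83, 9.57, 1.98, 0.0, 0.0, -28.9, 0.5], [15.78, 12.76, 2.64, 0.0, 0.0, -38.6, 0.5], [19.73, 15.95, 3.3, 0.0, 0.0, -48.2, 0.5], [23.67, 19.14, 3.96, 0.0, 0.0, -57.9, 0.5], [23.67, 19.14, 3.96, 0.0, 0.0, -57.9, 0.5]]
cmd [585.  57. 130.]
```

send_rows:
  plan:
    - [3.98,-3.14,0.66,0.0,0.0,-9.6,0.5]
    - [7.97,-6.28,1.32,0.0,0.0,-19.3,0.5]
    - [11.95,-9.42,1.98,0.0,0.0,-28.9,0.5]
    - [15.94,-12.56,2.64,0.0,0.0,-38.6,0.5]
    - [19.92,-15.7,3.31,0.0,0.0,-48.2,0.5]
    - [23.9,-18.85,3.97,0.0,0.0,-57.9,0.5]
    - [27.89,-21.99,4.63,0.0,0.0,-67.5,0.5]
    - [31.87,-25.13,5.29,0.0,0.0,-77.2,0.5]

```text
t: 1.45
tool_pos: [443.8, -211.0, 169.7]
eef_rot: [0.001, 0.633, 0.774, 0.0]
force: [0.4, 0.4, 0.6]
gripper_width: 0.501
gripper_force: 0.0
```

send_rows:
  plan:
    - [3.94,3.19,0.66,0.0,0.0,-9.6,0.5]
    - [7.89,6.38,1.32,0.0,0.0,-19.3,0.5]
    - [11.83,9.57,1.98,0.0,0.0,-28.9,0.5]
    - [15.78,12.76,2.64,0.0,0.0,-38.6,0.5]
    - [19.73,15.95,3.3,0.0,0.0,-48.2,0.5]
    - [23.67,19.14,3.96,0.0,0.0,-57.9,0.5]
    - [23.67,19.14,3.96,0.0,0.0,-57.9,0.5]

```text
t: 2.33
tool_pos: [586.3, 60.1, 129.7]
eef_rot: [0.001, 0.18, 0.984, 0.0]
force: [-0.2, -0.7, 0.1]
gripper_width: 0.501
gripper_force: 0.0
```

Run:
```python
from h import *
t,r=tool();print(t,r.as_matrix().round(3).tolist(),env.state()["t"])
s=env.snapshot("side");cv2.imwrite("pics/s1.png",s);im=env.snapshot("top");cv2.imwrite("pics/t1.png",im)
print("tcp px",proj("side",t),proj("top",t))
a=cv2.resize(s[120:250,170:300],None,fx=3,fy=4,interpolation=cv2.INTER_CUBIC);a=cv2.resize(s[130:240,175:285],(400,400),interpolation=cv2.INTER_CUBIC)
b=cv2.resize(im[120:230,185:295],(400,400),interpolation=cv2.INTER_CUBIC)
cv2.imwrite("pics/c1.png",np.hstack([a,b]))
```

```text
[586.28528995  60.09097714 129.69338035] [[-0.936, 0.353, 0.001], [0.353, 0.936, 0.0], [-0.001, 0.001, -1.0]] 2.325
tcp px [232.54407415 189.21921358] [225.97512472 182.24589415]
```

View pics/c1.png

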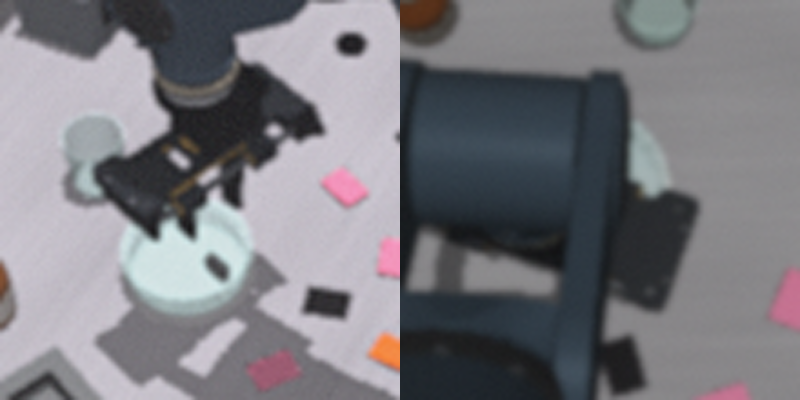

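The left half (side view) shows the fingertips at about crop (190,235) and (240,205), with the fin below at (217,265). In the right half (top view) the arm hides the fin.

Run:
```python
from h import *
t,r=tool();print(t,env.state()["t"],env.state()["dq"].round(3))
y=r.as_matrix()[:,1]
for k in(-1,1): print(proj("side",t+k*22*y), proj("side",t+k*30*y))
print(ray("side",234.2,190.3,130))
s=cv2.imread("pics/s1.png");im=cv2.imread("pics/top0.png")
w=(200,178,252,222);g=up(s,w)
bm("side",(g.max(2)<125)&(np.indices(g.shape[:2])[0]>4*15),w[0],w[1],50,8)
# top: fin in initial picture, lid circle by edge fit
w=(200,140,272,205);g=up(im,w);sub=g[150:230,80:170]
print(g[40:250:8,140].max(1),g[190,90:170:4].max(1))
```

```text
[584.71996256  57.27496007 129.87041684] 2.425 [-0.033 -0.011  0.017  0.001  0.001 -0.001]
[238.38253087 185.3316493 ] [240.19339661 184.09425438]
[228.27866538 192.23579   ] [226.41495982 193.50929126]
[578.91841115  61.91601867]
side px [216.5 193.8] mean [663.2  48.8] rect [664.   50.7] ang 26.4 179.0 [11.3 16.3] circ [664.8  49.6] 9.1
side px [234.3 203.1] mean [586.6  57.3] rect [586.6  56.9] ang 156.6 150.3 [13.3 30.5] circ [587.3  58. ] 15.5
side px [247.2 205.3] mean [541.7  45.6] rect [545.5  47.4] ang 157.1 127.5 [27.8 36.5] circ [545.5  45.5] 20.3
side px [229.3 218.3] mean [570.3 121.3] rect [577.8 113.7] ang 26.5 30.1 [ 46.2 157. ] circ [569.3 130.8] 78.6
[148 134 143 154 155 155 155 155 155 155 155 155 155 155 155 155 153 152
 155 154 156 144 133 128 119 119 117] [143 147 153 153 145 127 105  95  96 108 131 150 155 155 156 156 155 156
 156 156]
```

Run:
```python
from h import *
from scipy.optimize import least_squares
im=cv2.imread("pics/top0.png");s=cv2.imread("pics/side0.png")
w=(222,178,242,196);g=up(im,w)
for th in(120,130,140):
    bm("top",cv2.morphologyEx((g.max(2)<th).astype(np.uint8),cv2.MORPH_OPEN,np.ones((13,13))),w[0],w[1],52,5)
# circle edges: saturation along radial rays
for n,p,c0 in(("top",im,(235.5,171.5)),("side",s,(226,199))):
    d=cv2.GaussianBlur(p.astype(np.float32)[...,0]-p.astype(np.float32)[...,2],(0,0),.8);E=[]
    for th in np.deg2rad(np.arange(0,360,6)):
        rr=np.arange(15,30,.1);x=(c0[0]+rr*np.cos(th)).astype(np.float32);y=(c0[1]+rr*np.sin(th)).astype(np.float32)
        v=cv2.remap(d,x[None],y[None],cv2.INTER_LINEAR)[0];i=np.argmin(np.gradient(v));E.append([x[i],y[i],*ray(n,x[i],y[i],40)])
    E=np.array(E)
    f=least_squares(lambda q:np.hypot(E[:,2]-q[0],E[:,3]-q[1])-q[2],[627,42,64],loss="soft_l1",f_scale=1.5)
    print(n,f.x,np.abs(f.fun).mean())
```

```text
top px [230.  185.7] mean [586.   55.4] rect [586.   55.5] ang 162.8 163.0 [11.7 25.8] circ [585.9  55.3] 13.3
top px [229.9 185.9] mean [585.5  55.6] rect [585.3  55.4] ang 178.4 162.6 [16.  27.3] circ [585.3  55.3] 15.8
top px [224.6 193.7] mean [564.   70.9] rect [565.   69.3] ang 88.4 72.9 [11.2 19.5] circ [565.   69.3] 11.3
top px [228.6 189.5] mean [575.6  59.4] rect [580.1  60. ] ang 178.7 155.0 [37.6 42. ] circ [577.6  59.9] 26.3
top px [240.1 193.6] mean [563.2  27.7] rect [563.2  27.7] ang 178.6 178.9 [6.9 9.8] circ [563.2  27.7] 6.0
top [630.99989848  40.64316961  64.52656439] 0.7065383158022654
side [625.8138946   48.26257839  69.15443979] 3.2254040073382497
```

Run:
```python
from p import *
go(([586,57,75],down(71),.3,2),([586,57,43.5],down(71),.3,2),hold=1)
go(([586,57,43.5],down(71),0,6))
```

```text
[[-0.05, 0.02, 2.75, 0.0, 0.0, -1.0, 0.3], [-0.09, 0.04, 5.5, 0.0, 0.0, -2.0, 0.3], [-0.09, 0.04, 7.08, 0.0, 0.0, -2.0, 0.3], [-0.09, 0.04, 8.65, 0.0, 0.0, -2.0, 0.3], [-0.09, 0.04, 8.65, 0.0, 0.0, -2.0, 0.3]]
cmd [586.   57.   43.5]
[[-0.0, -0.0, 0.0, 0.0, 0.0, 0.0, 0], [-0.0, -0.0, 0.0, 0.0, 0.0, 0.0, 0], [-0.0, -0.0, 0.0, 0.0, 0.0, 0.0, 0], [-0.0, -0.0, 0.0, 0.0, 0.0, 0.0, 0], [-0.0, -0.0, 0.0, 0.0, 0.0, 0.0, 0], [-0.0, -0.0, 0.0, 0.0, 0.0, 0.0, 0]]
cmd [586.   57.   43.5]
```

send_rows:
  plan:
    - [-0.05,0.02,2.75,0.0,0.0,-1.0,0.3]
    - [-0.09,0.04,5.5,0.0,0.0,-2.0,0.3]
    - [-0.09,0.04,7.08,0.0,0.0,-2.0,0.3]
    - [-0.09,0.04,8.65,0.0,0.0,-2.0,0.3]
    - [-0.09,0.04,8.65,0.0,0.0,-2.0,0.3]

```text
t: 3.05
tool_pos: [585.2, 56.6, 42.7]
eef_rot: [-0.001, 0.165, 0.986, -0.0]
force: [0.1, -0.4, -0.1]
gripper_width: 0.302
gripper_force: 0.0
```

send_rows:
  plan:
    - [0,0,0,0,0,0,0]
    - [0,0,0,0,0,0,0]
    - [0,0,0,0,0,0,0]
    - [0,0,0,0,0,0,0]
    - [0,0,0,0,0,0,0]
    - [0,0,0,0,0,0,0]

```text
t: 3.8
tool_pos: [586.5, 57.1, 44.3]
eef_rot: [0.001, 0.165, 0.986, 0.0]
force: [-0.4, -0.1, 5.9]
gripper_width: 0.116
gripper_force: 30.0
```

```bash
cat >> p.py <<'E'
def fdir(a): a=np.deg2rad(a);return np.array([np.cos(a),np.sin(a),0])
E
python3 - <<'E'
from p import *
p,q=load();f=fdir(161);piv=p-104*f;piv[2]=36
y=q.as_matrix()[:,1]
def tip(d,up=0):
    T=R.from_rotvec(np.deg2rad(d)*y);return (piv+T.apply(p-piv)+[0,0,up],T*q,0)
go(tip(3),tip(6),tip(9),tip(10.5),hold=3)
E
```

```text
[[-0.05, 0.0, -0.54, 0.0, 3.0, 0.0, 0], [-0.14, -0.0, -1.08, 0.0, 6.0, 0.0, 0], [-0.25, -0.0, -1.62, 0.0, 9.0, 0.0, 0], [-0.31, -0.0, -1.88, 0.0, 10.5, 0.0, 0], [-0.31, -0.0, -1.88, 0.0, 10.5, 0.0, 0], [-0.31, -0.0, -1.88, 0.0, 10.5, 0.0, 0], [-0.31, -0.0, -1.88, 0.0, 10.5, 0.0, 0]]
cmd [588.9  56.   62.3]
```

send_rows:
  plan:
    - [-0.05,0.0,-0.54,0.0,3.0,0.0,0]
    - [-0.14,0.0,-1.08,0.0,6.0,0.0,0]
    - [-0.25,0.0,-1.62,0.0,9.0,0.0,0]
    - [-0.31,0.0,-1.88,0.0,10.5,0.0,0]
    - [-0.31,0.0,-1.88,0.0,10.5,0.0,0]
    - [-0.31,0.0,-1.88,0.0,10.5,0.0,0]
    - [-0.31,0.0,-1.88,0.0,10.5,0.0,0]

```text
t: 4.68
tool_pos: [589.3, 56.0, 62.4]
eef_rot: [-0.09, 0.164, 0.982, 0.015]
force: [1.6, -0.4, 1.4]
gripper_width: 0.112
gripper_force: 30.0
```

Run:
```python
from h import *
t,r=tool();st=env.state();print(t,st["force"],st["torque"],np.rad2deg(np.arccos(-r.as_matrix()[2,2])))
s=env.snapshot("side");cv2.imwrite("pics/s2.png",s)
cv2.imwrite("pics/c2.png",cv2.resize(s[150:240,180:280],(600,540),interpolation=cv2.INTER_CUBIC))
```

```text
[589.26098285  56.00882317  62.3579808 ] [ 1.57088228 -0.39477337  1.40555913] [-0.10288142 -0.63195684 -0.01229283] 10.425418681215817
```

View pics/c2.png

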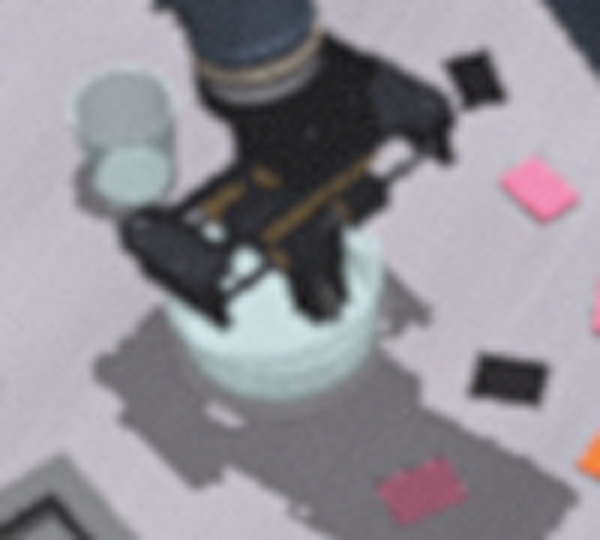

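The crop shows the lid tipped up at the fin, with the fingers at about (315,280). Its far edge is still on the dish.

Run:
```python
from p import *
p,q=load();L=down(71)
go((p+[0,0,28],q,0),([586,57,70],L,0,2),([456.5,295,70],L,0,7),hold=1)
```

```text
[[0.51, 0.0, -2.75, 0.0, 0.0, 0.0, 0], [0.48, -0.0, -1.72, -0.0, -5.2, 0.0, 0], [0.44, -0.0, -0.7, -0.0, -10.5, 0.0, 0], [3.25, 2.61, -0.18, -0.0, -10.5, 0.0, 0], [6.06, 5.22, 0.34, -0.0, -10.5, 0.0, 0], [8.86, 7.84, 0.86, -0.0, -10.5, 0.0, 0], [11.67, 10.45, 1.38, -0.0, -10.5, 0.0, 0], [14.48, 13.07, 1.9, -0.0, -10.5, 0.0, 0]]
[[2.85, 2.61, 0.01, 0.0, 0.0, 0.0, 0], [5.71, 5.23, 0.01, 0.0, 0.0, 0.0, 0], [5.71, 5.23, 0.01, 0.0, 0.0, 0.0, 0]]
cmd [456.5 295.1  70. ]
```

send_rows:
  plan:
    - [0.51,0.0,-2.75,0.0,0.0,0.0,0]
    - [0.48,0.0,-1.72,0.0,-5.2,0.0,0]
    - [0.44,0.0,-0.7,0.0,-10.5,0.0,0]
    - [3.25,2.61,-0.18,0.0,-10.5,0.0,0]
    - [6.06,5.22,0.34,0.0,-10.5,0.0,0]
    - [8.86,7.84,0.86,0.0,-10.5,0.0,0]
    - [11.67,10.45,1.38,0.0,-10.5,0.0,0]
    - [14.48,13.07,1.9,0.0,-10.5,0.0,0]

```text
t: 5.72
tool_pos: [491.1, 227.8, 69.5]
eef_rot: [-0.002, 0.165, 0.986, -0.001]
force: [0.3, 0.5, -1.4]
gripper_width: 0.112
gripper_force: 30.0
```

send_rows:
  plan:
    - [2.85,2.61,0.01,0,0,0,0]
    - [5.71,5.23,0.01,0,0,0,0]
    - [5.71,5.23,0.01,0,0,0,0]
    - [5.71,5.23,0.01,0,0,0,0]

```text
t: 6.22
tool_pos: [455.8, 294.7, 69.7]
eef_rot: [-0.001, 0.164, 0.986, -0.001]
force: [-0.4, -0.2, -0.3]
gripper_width: 0.111
gripper_force: 30.0
```

Run:
```python
from h import *
t,r=tool();st=env.state();print(t,st["force"],st["torque"],st["gripper_width"],np.rad2deg(np.arccos(-r.as_matrix()[2,2])))
s=env.snapshot("side");cv2.imwrite("pics/s3.png",s);im=env.snapshot("top");cv2.imwrite("pics/t3.png",im)
a=cv2.resize(s[190:310,170:290],(400,400),interpolation=cv2.INTER_CUBIC);b=cv2.resize(im[130:250,110:290],(400,267),interpolation=cv2.INTER_CUBIC)
cv2.imwrite("pics/c3.png",np.hstack([a,np.vstack([b,np.zeros((133,400,3),np.uint8)])]))
```

```text
[455.83129624 294.67192275  69.67599376] [-0.40094386 -0.17183072 -0.29667667] [ 0.11089743 -0.17645639  0.01560129] 0.11145721419376808 0.08910380401125512
```

View pics/c3.png

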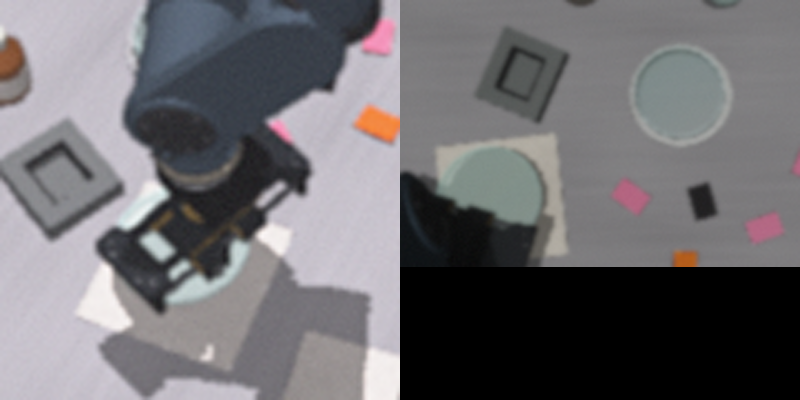

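Left shows the held lid level over the mat. Right shows the lid disc at about (495,195), inside the mat, and the open dish at (680,93).

```bash
python3 - <<'E'
from p import *
p,q=load();L=down(71)
go(([456.5,295,30],L,0,2),([456.5,295,16.5],L,0,2),hold=2)
go(([456.5,295,17],L,.35,4),([456.5,295,90],L,.35,3))
E
python3 - <<'E'
from h import *
from scipy.optimize import least_squares
im=cv2.imread("pics/t3.png").astype(np.float32);d=cv2.GaussianBlur(im[...,0]-im[...,2],(0,0),.8);m=cv2.GaussianBlur(im.min(2),(0,0),.8)
c0=proj("top",[631,41,36])
for lab,q,z,r0,r1,sg in(("rim out",m,36,17,25,-1),("plate",m,6,19,28,-1),("in",d,36,15,21,-1)):
    E=[]
    for th in np.deg2rad(np.arange(0,360,5)):
        rr=np.arange(r0,r1,.1);x=(c0[0]+rr*np.cos(th)).astype(np.float32);y=(c0[1]+rr*np.sin(th)).astype(np.float32)
        v=cv2.remap(q,x[None],y[None],cv2.INTER_LINEAR)[0];i=np.argmin(np.gradient(v));E.append(ray("top",x[i],y[i],z))
    E=np.array(E);f=least_squares(lambda q:np.hypot(E[:,0]-q[0],E[:,1]-q[1])-q[2],[630,41,60],loss="soft_l1",f_scale=1.5)
    print(lab,f.x.round(1),np.abs(f.fun).mean().round(2))
E
```

```text
[[-0.0, -0.0, 2.0, 0.0, 0.0, 0.0, 0], [-0.0, -0.0, 4.0, 0.0, 0.0, 0.0, 0], [-0.0, -0.0, 4.67, 0.0, 0.0, 0.0, 0], [-0.0, -0.0, 5.35, 0.0, 0.0, 0.0, 0], [-0.0, -0.0, 5.35, 0.0, 0.0, 0.0, 0], [-0.0, -0.0, 5.35, 0.0, 0.0, 0.0, 0]]
cmd [456.5 295.1  16.5]
[[-0.0, -0.0, -0.01, 0.0, 0.0, 0.0, 0.35], [-0.0, -0.0, -0.03, 0.0, 0.0, 0.0, 0.35], [-0.0, -0.0, -0.04, 0.0, 0.0, 0.0, 0.35], [-0.0, -0.0, -0.05, 0.0, 0.0, 0.0, 0.35], [-0.0, -0.0, -2.49, 0.0, 0.0, 0.0, 0.35], [-0.0, -0.0, -4.92, 0.0, 0.0, 0.0, 0.35], [-0.0, -0.0, -7.35, 0.0, 0.0, 0.0, 0.35]]
cmd [456.5 295.1  90. ]
rim out [627.   39.1  66. ] 1.54
plate [631.8  41.   68.1] 0.7
in [629.7  40.6  57.8] 0.85
```

send_rows:
  plan:
    - [0,0,2.0,0,0,0,0]
    - [0,0,4.0,0,0,0,0]
    - [0,0,4.67,0,0,0,0]
    - [0,0,5.35,0,0,0,0]
    - [0,0,5.35,0,0,0,0]
    - [0,0,5.35,0,0,0,0]

```text
t: 7.08
tool_pos: [457.0, 294.8, 17.0]
eef_rot: [0.0, 0.165, 0.986, 0.0]
force: [-0.3, -2.4, 3.3]
gripper_width: 0.108
gripper_force: 30.0
```

send_rows:
  plan:
    - [0,0,-0.01,0,0,0,0.35]
    - [0,0,-0.03,0,0,0,0.35]
    - [0,0,-0.04,0,0,0,0.35]
    - [0,0,-0.05,0,0,0,0.35]
    - [0,0,-2.49,0,0,0,0.35]
    - [0,0,-4.92,0,0,0,0.35]
    - [0,0,-7.35,0,0,0,0.35]

```text
t: 7.95
tool_pos: [456.3, 295.1, 90.5]
eef_rot: [-0.0, 0.165, 0.986, -0.0]
force: [0.2, -0.0, -0.1]
gripper_width: 0.351
gripper_force: 0.0
```

```bash
python3 - <<'E'
from p import *
go(([489.5,17,90],down(-3),.55),([489.5,17,80],down(-76),.55),([489.5,17,30],down(-76),.55,2),([489.5,17,2.5],down(-76),.55,2),hold=1)
E
python3 - <<'E'
from h import *
im=env.snapshot("top");cv2.imwrite("pics/t4.png",im)
w=(130,195,180,250);g=up(im,w)
cv2.imwrite("pics/c4.png",cv2.resize(im[180:260,110:210],(600,480),interpolation=cv2.INTER_CUBIC))
E
```

```text
[[-1.52, -3.15, -0.0, 0.0, 0.0, 9.3, 0.55], [-3.04, -6.31, -0.0, 0.0, 0.0, 18.5, 0.55], [-4.56, -9.46, -0.0, 0.0, 0.0, 27.8, 0.55], [-6.08, -12.61, -0.0, 0.0, 0.0, 37.0, 0.55], [-7.6, -15.76, -0.0, 0.0, 0.0, 46.3, 0.55], [-9.12, -18.92, -0.0, 0.0, 0.0, 55.5, 0.55], [-10.64, -22.07, -0.0, 0.0, 0.0, 64.8, 0.55], [-12.16, -25.22, -0.0, 0.0, 0.0, 74.0, 0.55]]
[[-0.0, -0.0, 0.12, 0.0, 0.0, 9.2, 0.55], [-0.0, -0.0, 0.25, 0.0, 0.0, 18.3, 0.55], [-0.0, -0.0, 0.37, 0.0, 0.0, 27.4, 0.55], [-0.0, -0.0, 0.5, 0.0, 0.0, 36.5, 0.55], [-0.0, -0.0, 0.62, 0.0, 0.0, 45.7, 0.55], [-0.0, -0.0, 0.75, 0.0, 0.0, 54.8, 0.55], [-0.0, -0.0, 0.87, 0.0, 0.0, 63.9, 0.55], [-0.0, -0.0, 1.0, 0.0, 0.0, 73.0, 0.55]]
[[-0.0, 0.0, 2.5, 0.0, 0.0, 0.0, 0.55], [-0.0, 0.0, 5.0, 0.0, 0.0, 0.0, 0.55], [-0.0, 0.0, 6.37, 0.0, 0.0, 0.0, 0.55], [-0.0, 0.0, 7.75, 0.0, 0.0, 0.0, 0.55], [-0.0, 0.0, 7.75, 0.0, 0.0, 0.0, 0.55]]
cmd [489.5  17.    2.5]
```

send_rows:
  plan:
    - [-1.52,-3.15,0,0.0,0.0,9.3,0.55]
    - [-3.04,-6.31,0,0.0,0.0,18.5,0.55]
    - [-4.56,-9.46,0,0.0,0.0,27.8,0.55]
    - [-6.08,-12.61,0,0.0,0.0,37.0,0.55]
    - [-7.6,-15.76,0,0.0,0.0,46.3,0.55]
    - [-9.12,-18.92,0,0.0,0.0,55.5,0.55]
    - [-10.64,-22.07,0,0.0,0.0,64.8,0.55]
    - [-12.16,-25.22,0,0.0,0.0,74.0,0.55]

```text
t: 9.0
tool_pos: [489.5, 15.9, 89.6]
eef_rot: [-0.0, 0.727, 0.687, -0.0]
force: [-0.0, -0.2, 0.2]
gripper_width: 0.55
gripper_force: 0.0
```

send_rows:
  plan:
    - [0,0,0.12,0.0,0.0,9.2,0.55]
    - [0,0,0.25,0.0,0.0,18.3,0.55]
    - [0,0,0.37,0.0,0.0,27.4,0.55]
    - [0,0,0.5,0.0,0.0,36.5,0.55]
    - [0,0,0.62,0.0,0.0,45.7,0.55]
    - [0,0,0.75,0.0,0.0,54.8,0.55]
    - [0,0,0.87,0.0,0.0,63.9,0.55]
    - [0,0,1.0,0.0,0.0,73.0,0.55]

```text
t: 10.0
tool_pos: [489.4, 17.1, 79.5]
eef_rot: [-0.0, 0.993, 0.12, -0.0]
force: [0.3, -0.1, 0.0]
gripper_width: 0.553
gripper_force: 0.0
```

Run:
```python
from h import *
t,r=tool();print(t,np.rad2deg(np.arctan2(*r.as_matrix()[[1,0],1])))
im=env.snapshot("top");cv2.imwrite("pics/t5.png",im);s=env.snapshot("side");cv2.imwrite("pics/s5.png",s)
a=cv2.resize(s[175:285,185:295],(400,400),interpolation=cv2.INTER_CUBIC);b=cv2.resize(im[150:270,130:310],(400,267),interpolation=cv2.INTER_CUBIC)
cv2.imwrite("pics/c5.png",np.hstack([a,np.vstack([b,np.zeros((133,400,3),np.uint8)])]))
# fin on mat (centre z about 25)
for n,p,w in(("top",im,(125,215,185,248)),("side",s,(195,240,260,300))):
    g=up(p,w);k=cv2.morphologyEx((g.max(2)<115).astype(np.uint8),cv2.MORPH_OPEN,np.ones((9,9)));print(n,proj(n,[456.5,295,27]));bm(n,k,w[0],w[1],27,8)
```

```text
[489.38404537  17.0829545   79.52575966] -76.26136031888241
top [146.93203375 234.61776941]
top px [174.4 239.7] mean [440.2 217.3] rect [446.2 224.3] ang 88.5 117.1 [54.7 71.4] circ [444.3 224.3] 43.8
top px [148.5 233.5] mean [459.6 290.5] rect [459.8 290.6] ang 161.1 161.1 [13.8 25.2] circ [459.5 289.8] 12.7
side [234.05761285 276.05694821]
side px [195.9 241.7] mean [632.1 240.6] rect [632.2 239.6] ang 122.3 138.8 [ 9.1 15.7] circ [632.2 239.7] 9.1
side px [200.2 249.5] mean [603.  259.9] rect [603.  259.8] ang 66.3 67.5 [12.1 49.1] circ [602.1 260.2] 24.7
```

View pics/c5.png

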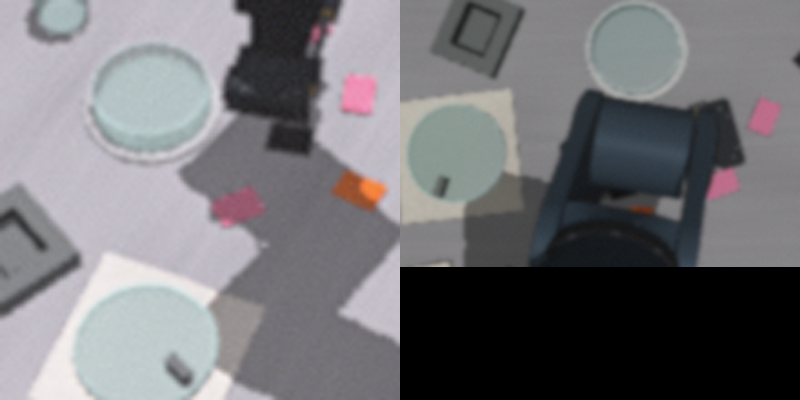

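The side half shows the lid flat on the mat with its fin at (178,368), and the gripper just above coupon C at (290,138). The top half shows the lid flat within the mat.

send_rows:
  plan:
    - [0,0,2.5,0,0,0,0.55]
    - [0,0,5.0,0,0,0,0.55]
    - [0,0,6.37,0,0,0,0.55]
    - [0,0,7.75,0,0,0,0.55]
    - [0,0,7.75,0,0,0,0.55]

```text
t: 10.72
tool_pos: [489.1, 17.1, 1.7]
eef_rot: [-0.0, 0.992, 0.123, -0.001]
force: [-0.4, -0.7, 0.8]
gripper_width: 0.551
gripper_force: 0.0
```

send_rows:
  plan:
    - [0,0,0,0,0,0,0]
    - [0,0,0,0,0,0,0]
    - [0,0,0,0,0,0,0]
    - [0,0,0,0,0,0,0]
    - [0,0,0,0,0,0,0]

```text
t: 11.35
tool_pos: [489.9, 16.9, 3.0]
eef_rot: [0.0, 0.993, 0.122, 0.001]
force: [0.8, -0.0, 5.6]
gripper_width: 0.337
gripper_force: 30.0
```

```bash
cat >> h.py <<'E'
def circ(im,c,z,r0,r1,R0,ch="d"):
    from scipy.optimize import least_squares
    f=im.astype(np.float32);d=cv2.GaussianBlur(f[...,0]-f[...,2] if ch=="d" else f.min(2),(0,0),.8);c0=proj("top",[*c,z]);E=[]
    for th in np.deg2rad(np.arange(0,360,5)):
        rr=np.arange(r0,r1,.1);x=(c0[0]+rr*np.cos(th)).astype(np.float32);y=(c0[1]+rr*np.sin(th)).astype(np.float32)
        v=cv2.remap(d,x[None],y[None],cv2.INTER_LINEAR)[0];i=np.argmin(np.gradient(v));E.append(ray("top",x[i],y[i],z))
    E=np.array(E);g=least_squares(lambda q:np.hypot(E[:,0]-q[0],E[:,1]-q[1])-q[2],[*c,R0],loss="soft_l1",f_scale=1.5)
    return g.x.round(1),np.abs(g.fun).mean().round(2)
E
python3 - <<'E'
from h import *
im=cv2.imread("pics/t5.png")
print("lid",circ(im,(502,278),13,18,26,64.5),"dish plate",circ(im,(631,41),6,19,28,68,"m"))
from p import *
import json
go(([489.5,17,70],down(-76),0,2),([630.5,42.7,70],down(-30),0),([630.5,42.7,25],down(-30),0,2),([630.5,42.7,13],down(-30),0,2),hold=2)
E
```

```text
lid (array([502.2, 276.6,  64.8]), np.float64(0.73)) dish plate (array([630.8,  41. ,  68.4]), np.float64(1.4))
[[-0.0, 0.0, -3.38, 0.0, 0.0, 0.0, 0], [-0.0, 0.0, -6.75, 0.0, 0.0, 0.0, 0], [2.86, 0.19, -6.75, 0.0, 0.0, -9.2, 0], [5.72, 0.37, -6.75, 0.0, 0.0, -18.4, 0], [8.58, 0.56, -6.75, 0.0, 0.0, -27.6, 0], [11.44, 0.74, -6.75, 0.0, 0.0, -36.8, 0], [14.3, 0.93, -6.75, 0.0, 0.0, -46.0, 0], [14.3, 0.93, -4.5, 0.0, 0.0, -46.0, 0]]
[[0.0, -0.0, 2.25, 0.0, 0.0, 0.0, 0], [0.0, -0.0, 2.85, 0.0, 0.0, 0.0, 0], [0.0, -0.0, 3.45, 0.0, 0.0, 0.0, 0], [0.0, -0.0, 3.45, 0.0, 0.0, 0.0, 0], [0.0, -0.0, 3.45, 0.0, 0.0, 0.0, 0]]
cmd [630.5  42.7  13. ]
```

send_rows:
  plan:
    - [0,0,-3.38,0,0,0,0]
    - [0,0,-6.75,0,0,0,0]
    - [2.86,0.19,-6.75,0.0,0.0,-9.2,0]
    - [5.72,0.37,-6.75,0.0,0.0,-18.4,0]
    - [8.58,0.56,-6.75,0.0,0.0,-27.6,0]
    - [11.44,0.74,-6.75,0.0,0.0,-36.8,0]
    - [14.3,0.93,-6.75,0.0,0.0,-46.0,0]
    - [14.3,0.93,-4.5,0.0,0.0,-46.0,0]

```text
t: 12.35
tool_pos: [634.8, 42.8, 48.7]
eef_rot: [0.002, 0.865, 0.501, 0.003]
force: [-0.3, 0.3, -1.4]
gripper_width: 0.335
gripper_force: 30.0
```

send_rows:
  plan:
    - [0,0,2.25,0,0,0,0]
    - [0,0,2.85,0,0,0,0]
    - [0,0,3.45,0,0,0,0]
    - [0,0,3.45,0,0,0,0]
    - [0,0,3.45,0,0,0,0]

```text
t: 12.98
tool_pos: [631.0, 42.6, 13.6]
eef_rot: [0.0, 0.866, 0.5, 0.001]
force: [0.3, -0.4, -0.4]
gripper_width: 0.334
gripper_force: 30.0
```

Run:
```python
from p import *
P=[630.5,42.7]
go(([*P,13],down(-30),.5,4),([*P,70],down(-30),.5,2),hold=0)
go(([500.4,-223.9,70],down(-24),.55),([500.4,-223.9,30],down(-24),.55),([500.4,-223.9,2.5],down(-24),.55,2),hold=2)
```

```text
[[0.0, -0.0, -0.0, 0.0, 0.0, 0.0, 0.5], [0.0, -0.0, -0.0, 0.0, 0.0, 0.0, 0.5], [0.0, -0.0, -0.0, 0.0, 0.0, 0.0, 0.5], [0.0, -0.0, -0.0, 0.0, 0.0, 0.0, 0.5], [0.0, -0.0, -2.85, 0.0, 0.0, 0.0, 0.5], [0.0, -0.0, -5.7, 0.0, 0.0, 0.0, 0.5]]
cmd [630.5  42.7  70. ]
[[-4.93, 0.34, -0.0, 0.0, 0.0, -1.0, 0.55], [-9.86, 0.68, -0.0, 0.0, 0.0, -2.0, 0.55], [-14.8, 1.02, -0.0, 0.0, 0.0, -3.0, 0.55], [-19.73, 1.36, -0.0, 0.0, 0.0, -4.0, 0.55], [-24.66, 1.7, -0.0, 0.0, 0.0, -5.0, 0.55], [-29.59, 2.04, -0.0, 0.0, 0.0, -6.0, 0.55], [-29.59, 2.04, 4.0, 0.0, 0.0, -6.0, 0.55], [-29.59, 2.04, 5.37, 0.0, 0.0, -6.0, 0.55]]
[[-0.0, 0.0, 1.38, 0.0, 0.0, 0.0, 0.55], [-0.0, 0.0, 1.38, 0.0, 0.0, 0.0, 0.55], [-0.0, 0.0, 1.38, 0.0, 0.0, 0.0, 0.55]]
cmd [ 500.4 -223.9    2.5]
```

send_rows:
  plan:
    - [0,0,0,0,0,0,0.5]
    - [0,0,0,0,0,0,0.5]
    - [0,0,0,0,0,0,0.5]
    - [0,0,0,0,0,0,0.5]
    - [0,0,-2.85,0,0,0,0.5]
    - [0,0,-5.7,0,0,0,0.5]

```text
t: 13.72
tool_pos: [630.1, 42.7, 70.1]
eef_rot: [-0.0, 0.866, 0.5, -0.001]
force: [-0.3, 0.0, -0.1]
gripper_width: 0.498
gripper_force: 0.0
```

send_rows:
  plan:
    - [-4.93,0.34,0,0.0,0.0,-1.0,0.55]
    - [-9.86,0.68,0,0.0,0.0,-2.0,0.55]
    - [-14.8,1.02,0,0.0,0.0,-3.0,0.55]
    - [-19.73,1.36,0,0.0,0.0,-4.0,0.55]
    - [-24.66,1.7,0,0.0,0.0,-5.0,0.55]
    - [-29.59,2.04,0,0.0,0.0,-6.0,0.55]
    - [-29.59,2.04,4.0,0.0,0.0,-6.0,0.55]
    - [-29.59,2.04,5.37,0.0,0.0,-6.0,0.55]

```text
t: 14.72
tool_pos: [499.0, -223.8, 14.8]
eef_rot: [-0.002, 0.839, 0.544, -0.001]
force: [-0.2, 0.4, -0.3]
gripper_width: 0.544
gripper_force: 0.0
```

Run:
```python
from h import *
t,r=tool();print(t)
im=env.snapshot("top");s=env.snapshot("side");cv2.imwrite("pics/t6.png",im);cv2.imwrite("pics/s6.png",s)
w=(215,150,258,193);g=up(im,w);bm("top",g.max(2)<80,w[0],w[1],16,15)
w=(205,180,245,218);g=up(s,w);bm("side",g.max(2)<80,w[0],w[1],16,15)
for n,p in(("top",im),("side",s)):
  for q in((616.6,-187.8,6),(500.4,-223.9,6)):
    u,v=proj(n,q).astype(int);w=(u-14,v-14,u+14,v+14);g=up(p,w);print(n,q);bm(n,g.max(2)<60,w[0],w[1],6,20)
b=cv2.resize(im[130:250,210:390],(600,400),interpolation=cv2.INTER_CUBIC)
cv2.imwrite("pics/c6.png",b)
```

```text
[ 499.01589696 -223.78840819   14.78453387]
top px [235.4 171.6] mean [630.9  41.2] rect [630.9  41.4] ang 59.4 59.5 [27.2 40.9] circ [631.   40.8] 22.3
side px [226.  202.2] mean [629.8  44.7] rect [630.1  44.6] ang 59.5 60.9 [26.1 39.4] circ [629.7  44.7] 22.2
top (616.6, -187.8, 6)
top px [315.1 174.6] mean [ 616.8 -189.5] rect [ 617.  -189.4] ang 133.3 134.7 [25.1 40.5] circ [ 616.4 -189.6] 21.9
top px [303.5 185.4] mean [ 586.2 -154.6] rect [ 589.1 -159.8] ang 88.4 69.6 [17.5 32.6] circ [ 589.  -159.8] 18.4
top (500.4, -223.9, 6)
top px [333.1 205.4] mean [ 525.9 -237.5] rect [ 518.4 -227.4] ang 88.4 61.7 [49.  68.4] circ [ 519.  -227.4] 41.7
side (616.6, -187.8, 6)
side px [258.8 162.9] mean [ 616.  -186.1] rect [ 615.9 -185.6] ang 135.1 136.3 [22.6 37.6] circ [ 615.9 -186.1] 20.7
side (500.4, -223.9, 6)
side px [294.1 160.6] mean [ 498.4 -258. ] rect [ 500.1 -254.5] ang 116.2 104.3 [ 82.4 100.7] circ [ 499.1 -259.6] 59.9
```

View pics/c6.png

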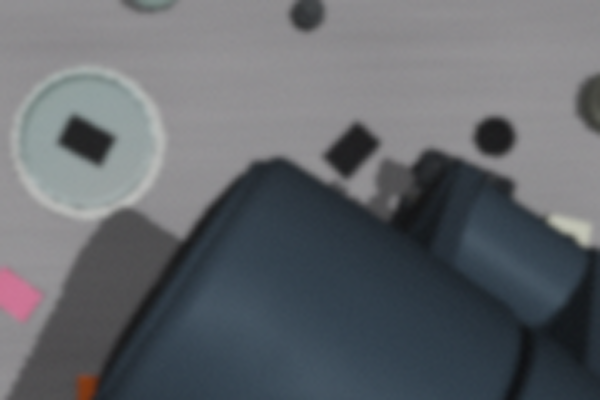

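Coupon C lies centred in the dish at crop (87,140). Coupon A at (350,150) and the disc at (495,137) are untouched.

send_rows:
  plan:
    - [0,0,1.38,0,0,0,0.55]
    - [0,0,1.38,0,0,0,0.55]
    - [0,0,1.38,0,0,0,0.55]

```text
t: 15.2
tool_pos: [500.8, -223.6, 2.8]
eef_rot: [0.0, 0.838, 0.545, 0.0]
force: [0.0, 0.0, 0.3]
gripper_width: 0.549
gripper_force: 0.0
```

send_rows:
  plan:
    - [0,0,0,0,0,0,0]
    - [0,0,0,0,0,0,0]
    - [0,0,0,0,0,0,0]
    - [0,0,0,0,0,0,0]
    - [0,0,0,0,0,0,0]

```text
t: 15.82
tool_pos: [500.6, -224.0, 2.7]
eef_rot: [0.0, 0.838, 0.545, 0.0]
force: [0.0, 0.8, 3.4]
gripper_width: 0.335
gripper_force: 30.0
```

Run:
```python
from p import *
P=[630.5,42.7];B=[500.4,-223.9]
go(([*B,75],down(-24),0,2),([*P,75],down(-30),0),hold=2)
go(([*P,35],down(-30),0,1),([*P,19.5],down(-30),0,2),hold=3)
```

```text
[[-0.0, 0.0, -3.63, 0.0, 0.0, 0.0, 0], [-0.0, 0.0, -7.25, 0.0, 0.0, 0.0, 0], [4.94, 0.18, -7.25, 0.0, 0.0, 1.0, 0], [9.88, 0.36, -7.25, 0.0, 0.0, 2.0, 0], [14.82, 0.53, -7.25, 0.0, 0.0, 3.0, 0], [19.76, 0.71, -7.25, 0.0, 0.0, 4.0, 0], [24.7, 0.89, -7.25, 0.0, 0.0, 5.0, 0], [29.64, 1.06, -7.25, 0.0, 0.0, 6.0, 0]]
[[0.0, 0.0, -0.0, 0.0, 0.0, 0.0, 0], [0.0, 0.0, -0.0, 0.0, 0.0, 0.0, 0]]
cmd [630.5  42.7  75. ]
[[0.0, 0.0, 4.0, 0.0, 0.0, 0.0, 0], [0.0, 0.0, 4.77, 0.0, 0.0, 0.0, 0], [0.0, 0.0, 5.55, 0.0, 0.0, 0.0, 0], [0.0, 0.0, 5.55, 0.0, 0.0, 0.0, 0], [0.0, 0.0, 5.55, 0.0, 0.0, 0.0, 0], [0.0, 0.0, 5.55, 0.0, 0.0, 0.0, 0]]
cmd [630.5  42.7  19.5]
```

send_rows:
  plan:
    - [0,0,-3.63,0,0,0,0]
    - [0,0,-7.25,0,0,0,0]
    - [4.94,0.18,-7.25,0.0,0.0,1.0,0]
    - [9.88,0.36,-7.25,0.0,0.0,2.0,0]
    - [14.82,0.53,-7.25,0.0,0.0,3.0,0]
    - [19.76,0.71,-7.25,0.0,0.0,4.0,0]
    - [24.7,0.89,-7.25,0.0,0.0,5.0,0]
    - [29.64,1.06,-7.25,0.0,0.0,6.0,0]

```text
t: 16.82
tool_pos: [630.7, 44.2, 74.6]
eef_rot: [-0.0, 0.866, 0.5, -0.0]
force: [0.2, -1.2, 0.1]
gripper_width: 0.337
gripper_force: 30.0
```

send_rows:
  plan:
    - [0,0,0,0,0,0,0]
    - [0,0,0,0,0,0,0]

```text
t: 17.08
tool_pos: [629.6, 42.5, 74.4]
eef_rot: [-0.0, 0.866, 0.501, -0.001]
force: [0.4, 0.4, -0.3]
gripper_width: 0.332
gripper_force: 30.0
```

send_rows:
  plan:
    - [0,0,4.0,0,0,0,0]
    - [0,0,4.77,0,0,0,0]
    - [0,0,5.55,0,0,0,0]
    - [0,0,5.55,0,0,0,0]
    - [0,0,5.55,0,0,0,0]
    - [0,0,5.55,0,0,0,0]

```text
t: 17.82
tool_pos: [630.9, 42.7, 20.2]
eef_rot: [0.0, 0.866, 0.5, 0.0]
force: [-0.7, -0.1, -0.4]
gripper_width: 0.335
gripper_force: 30.0
```

Run:
```python
from p import *
P=[630.5,42.7];A=[616.6,-187.8]
go(([*P,19.5],down(-30),.5,4),([*P,75],down(-30),.5,2),hold=0)
go(([*A,75],down(44.5),.55),([*A,30],down(44.5),.55),([*A,2.5],down(44.5),.55,2),hold=2)
```

```text
[[0.0, 0.0, -0.0, 0.0, 0.0, 0.0, 0.5], [0.0, 0.0, -0.0, 0.0, 0.0, 0.0, 0.5], [0.0, 0.0, -0.0, 0.0, 0.0, 0.0, 0.5], [0.0, 0.0, -0.0, 0.0, 0.0, 0.0, 0.5], [0.0, 0.0, -2.78, 0.0, 0.0, 0.0, 0.5], [0.0, 0.0, -5.55, 0.0, 0.0, 0.0, 0.5]]
cmd [630.5  42.7  75. ]
[[-2.58, 1.29, -0.0, 0.0, 0.0, -9.3, 0.55], [-5.17, 2.58, -0.0, 0.0, 0.0, -18.6, 0.55], [-7.75, 3.87, -0.0, 0.0, 0.0, -27.9, 0.55], [-10.33, 5.16, -0.0, 0.0, 0.0, -37.2, 0.55], [-12.91, 6.44, -0.0, 0.0, 0.0, -46.5, 0.55], [-15.5, 7.73, -0.0, 0.0, 0.0, -55.8, 0.55], [-18.08, 9.02, -0.0, 0.0, 0.0, -65.2, 0.55], [-20.66, 10.31, -0.0, 0.0, 0.0, -74.5, 0.55]]
[[-0.0, -0.0, 4.5, 0.0, 0.0, 0.0, 0.55], [-0.0, -0.0, 5.87, 0.0, 0.0, 0.0, 0.55], [-0.0, -0.0, 7.25, 0.0, 0.0, 0.0, 0.55], [-0.0, -0.0, 7.25, 0.0, 0.0, 0.0, 0.55], [-0.0, -0.0, 7.25, 0.0, 0.0, 0.0, 0.55]]
cmd [ 616.6 -187.8    2.5]
```

send_rows:
  plan:
    - [0,0,0,0,0,0,0.5]
    - [0,0,0,0,0,0,0.5]
    - [0,0,0,0,0,0,0.5]
    - [0,0,0,0,0,0,0.5]
    - [0,0,-2.78,0,0,0,0.5]
    - [0,0,-5.55,0,0,0,0.5]

```text
t: 18.58
tool_pos: [630.1, 42.7, 75.1]
eef_rot: [-0.0, 0.866, 0.5, -0.001]
force: [0.4, 0.8, -0.9]
gripper_width: 0.498
gripper_force: 0.0
```

send_rows:
  plan:
    - [-2.58,1.29,0,0.0,0.0,-9.3,0.55]
    - [-5.17,2.58,0,0.0,0.0,-18.6,0.55]
    - [-7.75,3.87,0,0.0,0.0,-27.9,0.55]
    - [-10.33,5.16,0,0.0,0.0,-37.2,0.55]
    - [-12.91,6.44,0,0.0,0.0,-46.5,0.55]
    - [-15.5,7.73,0,0.0,0.0,-55.8,0.55]
    - [-18.08,9.02,0,0.0,0.0,-65.2,0.55]
    - [-20.66,10.31,0,0.0,0.0,-74.5,0.55]

```text
t: 19.58
tool_pos: [616.4, -188.7, 74.9]
eef_rot: [-0.0, 0.384, 0.923, 0.0]
force: [0.1, -0.4, -0.8]
gripper_width: 0.548
gripper_force: 0.0
```

Run:
```python
from h import *
im=env.snapshot("top");s=env.snapshot("side");cv2.imwrite("pics/t7.png",im);cv2.imwrite("pics/s7.png",s)
w=(215,150,258,193);g=up(im,w);bm("top",g.max(2)<80,w[0],w[1],22,15)
w=(205,180,245,218);g=up(s,w);bm("side",g.max(2)<80,w[0],w[1],22,15)
```

```text
top px [235.6 171.6] mean [629.8  40.3] rect [629.8  40.4] ang 61.6 59.9 [26.5 40.8] circ [629.8  40.4] 22.3
top px [221.2 189.6] mean [579.2  82.9] rect [582.7  74.8] ang 88.4 74.2 [23.8 53.9] circ [582.7  74.8] 29.5
side px [226.1 201.7] mean [627.9  46.2] rect [627.7  45.9] ang 60.0 63.4 [29.8 42.7] circ [628.1  46.6] 24.1
```

send_rows:
  plan:
    - [0,0,4.5,0,0,0,0.55]
    - [0,0,5.87,0,0,0,0.55]
    - [0,0,7.25,0,0,0,0.55]
    - [0,0,7.25,0,0,0,0.55]
    - [0,0,7.25,0,0,0,0.55]

```text
t: 20.3
tool_pos: [617.2, -187.8, 3.3]
eef_rot: [0.001, 0.386, 0.922, -0.0]
force: [0.4, 0.1, 0.6]
gripper_width: 0.55
gripper_force: 0.0
```

send_rows:
  plan:
    - [0,0,0,0,0,0,0]
    - [0,0,0,0,0,0,0]
    - [0,0,0,0,0,0,0]
    - [0,0,0,0,0,0,0]
    - [0,0,0,0,0,0,0]

```text
t: 20.92
tool_pos: [616.8, -187.9, 2.9]
eef_rot: [0.0, 0.386, 0.922, -0.0]
force: [-0.5, -0.4, 3.9]
gripper_width: 0.331
gripper_force: 30.0
```

Run:
```python
from p import *
P=[630.3,42.4];A=[616.6,-187.8]
go(([*A,80],down(44.5),0,2),([*P,80],down(-30),0),hold=2)
go(([*P,45],down(-30),0,1),([*P,25.5],down(-30),0,2),hold=3)
go(([*P,25.5],down(-30),.5,4),([*P,85],down(-30),.5,2))
```

```text
[[-0.0, -0.0, -3.88, 0.0, 0.0, 0.0, 0], [-0.0, -0.0, -7.75, 0.0, 0.0, 0.0, 0], [1.93, 2.14, -7.75, 0.0, 0.0, 9.3, 0], [3.86, 4.28, -7.75, 0.0, 0.0, 18.7, 0], [5.79, 6.42, -7.75, 0.0, 0.0, 28.0, 0], [7.72, 8.56, -7.75, 0.0, 0.0, 37.3, 0], [9.65, 10.7, -7.75, 0.0, 0.0, 46.6, 0], [11.59, 12.84, -7.75, 0.0, 0.0, 55.9, 0]]
[[2.85, -0.4, -0.0, 0.0, 0.0, 9.3, 0], [5.71, -0.79, -0.0, 0.0, 0.0, 18.6, 0], [5.71, -0.79, -0.0, 0.0, 0.0, 18.6, 0], [5.71, -0.79, -0.0, 0.0, 0.0, 18.6, 0]]
cmd [630.3  42.4  80. ]
[[-0.0, -0.0, 3.5, 0.0, 0.0, 0.0, 0], [-0.0, -0.0, 4.47, 0.0, 0.0, 0.0, 0], [-0.0, -0.0, 5.45, 0.0, 0.0, 0.0, 0], [-0.0, -0.0, 5.45, 0.0, 0.0, 0.0, 0], [-0.0, -0.0, 5.45, 0.0, 0.0, 0.0, 0], [-0.0, -0.0, 5.45, 0.0, 0.0, 0.0, 0]]
cmd [630.3  42.4  25.5]
[[-0.0, -0.0, -0.0, 0.0, 0.0, 0.0, 0.5], [-0.0, -0.0, -0.0, 0.0, 0.0, 0.0, 0.5], [-0.0, -0.0, -0.0, 0.0, 0.0, 0.0, 0.5], [-0.0, -0.0, -0.0, 0.0, 0.0, 0.0, 0.5], [-0.0, -0.0, -2.98, 0.0, 0.0, 0.0, 0.5], [-0.0, -0.0, -5.95, 0.0, 0.0, 0.0, 0.5]]
cmd [630.3  42.4  85. ]
```

send_rows:
  plan:
    - [0,0,-3.88,0.0,0.0,0.0,0]
    - [0,0,-7.75,0.0,0.0,0.0,0]
    - [1.93,2.14,-7.75,0.0,0.0,9.3,0]
    - [3.86,4.28,-7.75,0.0,0.0,18.7,0]
    - [5.79,6.42,-7.75,0.0,0.0,28.0,0]
    - [7.72,8.56,-7.75,0.0,0.0,37.3,0]
    - [9.65,10.7,-7.75,0.0,0.0,46.6,0]
    - [11.59,12.84,-7.75,0.0,0.0,55.9,0]

```text
t: 21.92
tool_pos: [626.6, -14.1, 79.5]
eef_rot: [-0.0, 0.775, 0.632, -0.0]
force: [0.2, -0.2, -0.5]
gripper_width: 0.333
gripper_force: 30.0
```

send_rows:
  plan:
    - [2.85,-0.4,0,0.0,0.0,9.3,0]
    - [5.71,-0.79,0,0.0,0.0,18.6,0]
    - [5.71,-0.79,0,0.0,0.0,18.6,0]
    - [5.71,-0.79,0,0.0,0.0,18.6,0]

```text
t: 22.42
tool_pos: [630.2, 42.0, 79.7]
eef_rot: [0.0, 0.865, 0.501, -0.0]
force: [-0.2, -0.7, -0.1]
gripper_width: 0.332
gripper_force: 30.0
```

send_rows:
  plan:
    - [0,0,3.5,0,0,0,0]
    - [0,0,4.47,0,0,0,0]
    - [0,0,5.45,0,0,0,0]
    - [0,0,5.45,0,0,0,0]
    - [0,0,5.45,0,0,0,0]
    - [0,0,5.45,0,0,0,0]

```text
t: 23.18
tool_pos: [630.6, 42.4, 25.9]
eef_rot: [0.0, 0.866, 0.5, 0.0]
force: [0.1, -0.1, -0.8]
gripper_width: 0.328
gripper_force: 30.0
```

Run:
```python
from p import *
# to above the lid's fin on the mat
go(([456.5,295,85],down(71),.35),hold=1)
```

```text
[[1.2, -2.52, -0.0, 0.0, 0.0, -9.2, 0.35], [2.4, -5.03, -0.0, 0.0, 0.0, -18.4, 0.35], [3.6, -7.55, -0.0, 0.0, 0.0, -27.5, 0.35], [4.8, -10.06, -0.0, 0.0, 0.0, -36.7, 0.35], [6.0, -12.58, -0.0, 0.0, 0.0, -45.9, 0.35], [7.2, -15.1, -0.0, 0.0, 0.0, -55.1, 0.35], [8.4, -17.61, -0.0, 0.0, 0.0, -64.2, 0.35], [9.6, -20.13, -0.0, 0.0, 0.0, -73.4, 0.35]]
[[2.75, 0.43, -0.0, 0.0, 0.0, -9.2, 0.35], [5.51, 0.86, -0.0, 0.0, 0.0, -18.4, 0.35], [8.26, 1.29, -0.0, 0.0, 0.0, -27.6, 0.35], [8.26, 1.29, -0.0, 0.0, 0.0, -27.6, 0.35]]
cmd [456.5 295.   85. ]
```

send_rows:
  plan:
    - [0,0,0,0,0,0,0.5]
    - [0,0,0,0,0,0,0.5]
    - [0,0,0,0,0,0,0.5]
    - [0,0,0,0,0,0,0.5]
    - [0,0,-2.98,0,0,0,0.5]
    - [0,0,-5.95,0,0,0,0.5]

```text
t: 23.92
tool_pos: [629.9, 42.5, 85.1]
eef_rot: [-0.0, 0.866, 0.5, -0.001]
force: [0.7, 0.1, 0.5]
gripper_width: 0.496
gripper_force: 0.0
```

send_rows:
  plan:
    - [1.2,-2.52,0,0.0,0.0,-9.2,0.35]
    - [2.4,-5.03,0,0.0,0.0,-18.4,0.35]
    - [3.6,-7.55,0,0.0,0.0,-27.5,0.35]
    - [4.8,-10.06,0,0.0,0.0,-36.7,0.35]
    - [6.0,-12.58,0,0.0,0.0,-45.9,0.35]
    - [7.2,-15.1,0,0.0,0.0,-55.1,0.35]
    - [8.4,-17.61,0,0.0,0.0,-64.2,0.35]
    - [9.6,-20.13,0,0.0,0.0,-73.4,0.35]

```text
t: 24.92
tool_pos: [503.4, 226.9, 85.0]
eef_rot: [0.0, 0.393, 0.92, 0.0]
force: [0.5, -0.5, -0.1]
gripper_width: 0.348
gripper_force: 0.0
```

send_rows:
  plan:
    - [2.75,0.43,0,0.0,0.0,-9.2,0.35]
    - [5.51,0.86,0,0.0,0.0,-18.4,0.35]
    - [8.26,1.29,0,0.0,0.0,-27.6,0.35]
    - [8.26,1.29,0,0.0,0.0,-27.6,0.35]

```text
t: 25.42
tool_pos: [455.1, 296.1, 85.0]
eef_rot: [-0.0, 0.164, 0.987, -0.0]
force: [-0.7, -0.3, -0.1]
gripper_width: 0.353
gripper_force: 0.0
```

Run:
```python
from h import *
im=env.snapshot("top");s=env.snapshot("side");cv2.imwrite("pics/t8.png",im);cv2.imwrite("pics/s8.png",s)
w=(215,150,258,193);g=up(im,w);bm("top",g.max(2)<80,w[0],w[1],28,15)
w=(205,180,245,218);g=up(s,w);bm("side",g.max(2)<80,w[0],w[1],28,15)
w=(360,185,402,228);g=up(im,w);bm("top",(g.min(2)>135),w[0],w[1],36,15)
a=im[140:260,205:325];b=im[150:270,290:410]
cv2.imwrite("pics/c8.png",cv2.resize(np.hstack([a,b]),(800,400),interpolation=cv2.INTER_CUBIC))
```

```text
top px [235.5 171.4] mean [629.4  40.3] rect [629.3  40.2] ang 58.7 59.3 [29.8 44.2] circ [629.5  40.2] 24.2
side px [236.2 184.1] mean [632.8 -37.2] rect [642.2 -21.4] ang 26.3 4.1 [62.9 93.6] circ [640.2 -25.3] 50.5
side px [234.4 210.1] mean [580.6  69.5] rect [599.9  67.5] ang 28.3 57.5 [ 87.  101.7] circ [595.   64.9] 62.7
top px [380.2 203.1] mean [ 527.2 -363.2] rect [ 526.7 -361.8] ang 165.2 165.8 [36.1 47.8] circ [ 526.4 -361.6] 27.7
```

View pics/c8.png

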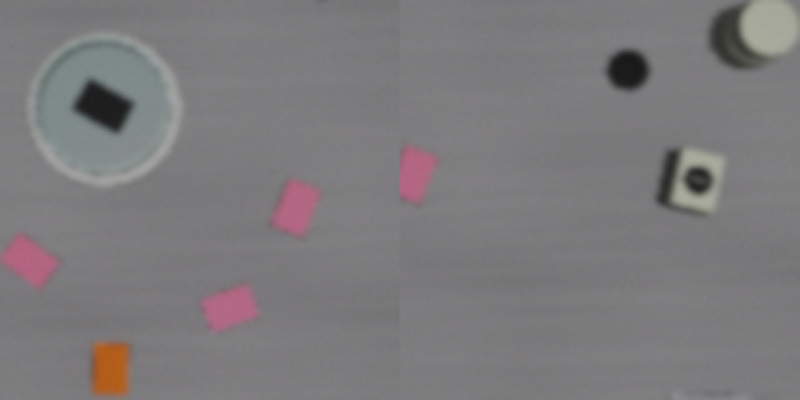

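The pile is square in the dish at crop (103,106). No black coupon remains on the bench, and the timer is at (697,180), long side at about 165°.

Run:
```python
from p import *
L=down(71);M=[456.5,295];D=[585.3,59.4]
go(([*M,40],L,.35,1),([*M,17],L,.35,2),hold=2)
go(([*M,17],L,0,5))
go(([*M,75],L,0,3),([*D,75],L,0,7),hold=3)
go(([*D,53],L,0,2),hold=2)
```

```text
[[-0.0, 0.0, 4.5, 0.0, 0.0, 0.0, 0.35], [-0.0, 0.0, 5.65, 0.0, 0.0, 0.0, 0.35], [-0.0, 0.0, 6.8, 0.0, 0.0, 0.0, 0.35], [-0.0, 0.0, 6.8, 0.0, 0.0, 0.0, 0.35], [-0.0, 0.0, 6.8, 0.0, 0.0, 0.0, 0.35]]
cmd [456.5 295.   17. ]
[[-0.0, 0.0, -0.0, 0.0, 0.0, 0.0, 0], [-0.0, 0.0, -0.0, 0.0, 0.0, 0.0, 0], [-0.0, 0.0, -0.0, 0.0, 0.0, 0.0, 0], [-0.0, 0.0, -0.0, 0.0, 0.0, 0.0, 0], [-0.0, 0.0, -0.0, 0.0, 0.0, 0.0, 0]]
cmd [456.5 295.   17. ]
[[-0.0, 0.0, -1.93, 0.0, 0.0, 0.0, 0], [-0.0, 0.0, -3.87, 0.0, 0.0, 0.0, 0], [-0.0, 0.0, -5.8, 0.0, 0.0, 0.0, 0], [-2.84, -2.58, -5.8, 0.0, 0.0, 0.0, 0], [-5.67, -5.17, -5.8, 0.0, 0.0, 0.0, 0], [-8.5, -7.75, -5.8, 0.0, 0.0, 0.0, 0], [-11.34, -10.34, -5.8, 0.0, 0.0, 0.0, 0], [-14.17, -12.92, -5.8, 0.0, 0.0, 0.0, 0]]
[[-2.83, -2.59, -0.0, 0.0, 0.0, 0.0, 0], [-5.67, -5.17, -0.0, 0.0, 0.0, 0.0, 0], [-5.67, -5.17, -0.0, 0.0, 0.0, 0.0, 0], [-5.67, -5.17, -0.0, 0.0, 0.0, 0.0, 0], [-5.67, -5.17, -0.0, 0.0, 0.0, 0.0, 0]]
cmd [585.3  59.4  75. ]
[[0.0, -0.0, 1.1, 0.0, 0.0, 0.0, 0], [0.0, -0.0, 2.2, 0.0, 0.0, 0.0, 0], [0.0, -0.0, 2.2, 0.0, 0.0, 0.0, 0], [0.0, -0.0, 2.2, 0.0, 0.0, 0.0, 0]]
cmd [585.3  59.4  53. ]
```

send_rows:
  plan:
    - [0,0,4.5,0,0,0,0.35]
    - [0,0,5.65,0,0,0,0.35]
    - [0,0,6.8,0,0,0,0.35]
    - [0,0,6.8,0,0,0,0.35]
    - [0,0,6.8,0,0,0,0.35]

```text
t: 26.15
tool_pos: [457.1, 295.1, 17.7]
eef_rot: [0.001, 0.165, 0.986, 0.0]
force: [0.5, -0.3, 0.4]
gripper_width: 0.347
gripper_force: 0.0
```

send_rows:
  plan:
    - [0,0,0,0,0,0,0]
    - [0,0,0,0,0,0,0]
    - [0,0,0,0,0,0,0]
    - [0,0,0,0,0,0,0]
    - [0,0,0,0,0,0,0]

```text
t: 26.78
tool_pos: [456.6, 295.1, 17.3]
eef_rot: [0.0, 0.165, 0.986, 0.0]
force: [0.2, 0.2, 3.8]
gripper_width: 0.113
gripper_force: 30.0
```

send_rows:
  plan:
    - [0,0,-1.93,0,0,0,0]
    - [0,0,-3.87,0,0,0,0]
    - [0,0,-5.8,0,0,0,0]
    - [-2.84,-2.58,-5.8,0,0,0,0]
    - [-5.67,-5.17,-5.8,0,0,0,0]
    - [-8.5,-7.75,-5.8,0,0,0,0]
    - [-11.34,-10.34,-5.8,0,0,0,0]
    - [-14.17,-12.92,-5.8,0,0,0,0]

```text
t: 27.78
tool_pos: [548.5, 125.6, 74.5]
eef_rot: [-0.001, 0.165, 0.986, -0.0]
force: [-0.1, -0.0, -1.0]
gripper_width: 0.109
gripper_force: 30.0
```

send_rows:
  plan:
    - [-2.83,-2.59,0,0,0,0,0]
    - [-5.67,-5.17,0,0,0,0,0]
    - [-5.67,-5.17,0,0,0,0,0]
    - [-5.67,-5.17,0,0,0,0,0]
    - [-5.67,-5.17,0,0,0,0,0]

```text
t: 28.4
tool_pos: [584.1, 60.5, 74.6]
eef_rot: [-0.001, 0.164, 0.986, 0.0]
force: [0.3, -0.2, -0.6]
gripper_width: 0.112
gripper_force: 30.0
```

Run:
```python
from h import *
t,r=tool();st=env.state();print(t,st["force"],st["torque"],st["gripper_width"])
im=env.snapshot("top");s=env.snapshot("side");cv2.imwrite("pics/t9.png",im);cv2.imwrite("pics/s9.png",s)
a=im[130:230,185:285];b=s[150:250,180:280]
cv2.imwrite("pics/c9.png",cv2.resize(np.hstack([a,b]),(800,400),interpolation=cv2.INTER_CUBIC))
```

```text
[584.13838299  60.52095879  74.62539053] [ 0.31959808 -0.18766637 -0.62716748] [ 0.11387359 -0.12437667  0.05949221] 0.11223311552845087
```

View pics/c9.png

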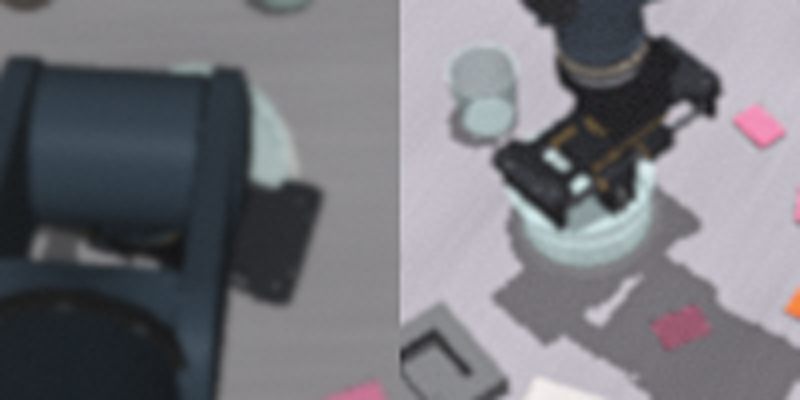

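The lid is held level above the dish in both halves.

send_rows:
  plan:
    - [0,0,1.1,0,0,0,0]
    - [0,0,2.2,0,0,0,0]
    - [0,0,2.2,0,0,0,0]
    - [0,0,2.2,0,0,0,0]

```text
t: 29.0
tool_pos: [585.2, 59.4, 52.6]
eef_rot: [-0.0, 0.165, 0.986, -0.0]
force: [-0.5, -0.2, -2.4]
gripper_width: 0.109
gripper_force: 30.0
```

send_rows:
  plan:
    - [0,0,0.3,0,0,0,0]
    - [0,0,0.5,0,0,0,0]
    - [0,0,0.7,0,0,0,0]
    - [0,0,0.9,0,0,0,0]
    - [0,0,0.9,0,0,0,0]

```text
t: 29.62
tool_pos: [585.4, 59.4, 44.3]
eef_rot: [0.0, 0.165, 0.986, -0.0]
force: [-1.4, 1.1, 2.5]
gripper_width: 0.115
gripper_force: 30.0
```

Seated without resistance. I release and rise, then move toward the timer.

Run:
```python
from p import *
p,q=load();p[2]=44.0;json.dump([p.tolist(),q.as_quat().tolist()],open("cmd.json","w"))
L=down(71);D=[585.3,59.4]
go(([*D,44],L,.3,4),([*D,120],L,.3,3))
go(([560,-150,120],down(71),.7))
```

```text
[[0.0, -0.0, 0.0, 0.0, 0.0, 0.0, 0.3], [0.0, -0.0, 0.0, 0.0, 0.0, 0.0, 0.3], [0.0, -0.0, 0.0, 0.0, 0.0, 0.0, 0.3], [0.0, -0.0, 0.0, 0.0, 0.0, 0.0, 0.3], [0.0, -0.0, -2.53, 0.0, 0.0, 0.0, 0.3], [0.0, -0.0, -5.07, 0.0, 0.0, 0.0, 0.3], [0.0, -0.0, -7.6, 0.0, 0.0, 0.0, 0.3]]
cmd [585.3  59.4 120. ]
[[-1.1, -5.16, 0.0, 0.0, 0.0, 0.0, 0.7], [-2.21, -10.31, 0.0, 0.0, 0.0, 0.0, 0.7], [-3.31, -15.47, 0.0, 0.0, 0.0, 0.0, 0.7], [-4.41, -20.63, 0.0, 0.0, 0.0, 0.0, 0.7]]
cmd [ 560. -150.  120.]
```

send_rows:
  plan:
    - [0,0,0,0,0,0,0.3]
    - [0,0,0,0,0,0,0.3]
    - [0,0,0,0,0,0,0.3]
    - [0,0,0,0,0,0,0.3]
    - [0,0,-2.5,0,0,0,0.3]
    - [0,0,-5.0,0,0,0,0.3]
    - [0,0,-7.6,0,0,0,0.3]

```text
t: 30.5
tool_pos: [585.1, 59.4, 120.5]
eef_rot: [-0.0, 0.165, 0.986, -0.0]
force: [0.2, -0.1, 0.1]
gripper_width: 0.298
gripper_force: 0.0
```

send_rows:
  plan:
    - [-1.1,-5.16,0,0,0,0,0.7]
    - [-2.21,-10.31,0,0,0,0,0.7]
    - [-3.31,-15.47,0,0,0,0,0.7]
    - [-4.41,-20.63,0,0,0,0,0.7]

```text
t: 31.0
tool_pos: [559.7, -151.6, 120.1]
eef_rot: [0.0, 0.165, 0.986, -0.0]
force: [1.3, -0.2, -0.9]
gripper_width: 0.65
gripper_force: 0.0
```

Run:
```python
from h import *
im=env.snapshot("top");s=env.snapshot("side");cv2.imwrite("pics/t10.png",im);cv2.imwrite("pics/s10.png",s)
print("lid",circ(im,(631,41),40,18,26,64.5))
w=(222,178,242,196);g=up(im,w);bm("top",cv2.morphologyEx((g.max(2)<120).astype(np.uint8),cv2.MORPH_OPEN,np.ones((9,9))),w[0],w[1],52,5)
w=(360,185,402,228);g=up(im,w);m=cv2.morphologyEx((g.min(2)>135).astype(np.uint8),cv2.MORPH_CLOSE,np.ones((41,41)));bm("top",m,w[0],w[1],36,15)
w=(280,120,322,162);g=up(s,w);m=cv2.morphologyEx((g.min(2)>165).astype(np.uint8),cv2.MORPH_CLOSE,np.ones((21,21)));bm("side",m,w[0],w[1],36,15)
a=im[130:230,185:285];b=s[110:210,240:340]
cv2.imwrite("pics/c10.png",cv2.resize(np.hstack([a,b]),(800,400),interpolation=cv2.INTER_CUBIC))
```

```text
lid (array([631.1,  43.5,  64.6]), np.float64(0.81))
top px [383.5 207.5] mean [ 514.6 -371.8] rect [ 519.2 -363.9] ang 177.1 149.5 [116.8 122.6] circ [ 519.2 -363.9] 84.7
side px [291.7 148.3] mean [ 523.7 -287.4] rect [ 532.7 -319.6] ang 116.3 117.8 [108.1 205.9] circ [ 529.9 -313.7] 110.4
```

View pics/c10.png

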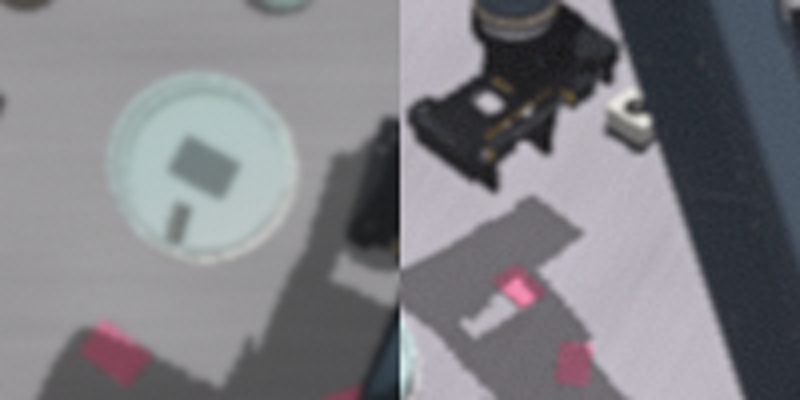

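The lid is seated: top-view circle at (631.1, 43.5), inside its play, with the pile and fin visible at crop (205,165) and (180,222). The timer shows at (630,118) in the right half, partly hidden by the arm but where it was.

Run:
```python
from p import *
T=[526.3,-360.2]
go(([*T,100],down(75.5),.6),hold=2)
```

```text
[[-0.91, -5.24, 0.5, 0.0, 0.0, -1.1, 0.6], [-1.82, -10.49, 1.0, 0.0, 0.0, -2.2, 0.6], [-2.73, -15.73, 1.5, 0.0, 0.0, -3.3, 0.6], [-3.64, -20.97, 2.0, 0.0, 0.0, -4.5, 0.6], [-3.64, -20.97, 2.0, 0.0, 0.0, -4.5, 0.6], [-3.64, -20.97, 2.0, 0.0, 0.0, -4.5, 0.6]]
cmd [ 526.3 -360.2  100. ]
```

send_rows:
  plan:
    - [-0.91,-5.24,0.5,0.0,0.0,-1.1,0.6]
    - [-1.82,-10.49,1.0,0.0,0.0,-2.2,0.6]
    - [-2.73,-15.73,1.5,0.0,0.0,-3.3,0.6]
    - [-3.64,-20.97,2.0,0.0,0.0,-4.5,0.6]
    - [-3.64,-20.97,2.0,0.0,0.0,-4.5,0.6]
    - [-3.64,-20.97,2.0,0.0,0.0,-4.5,0.6]

```text
t: 31.85
tool_pos: [526.0, -358.9, 99.6]
eef_rot: [-0.001, 0.126, 0.992, 0.001]
force: [0.1, 0.2, 0.3]
gripper_width: 0.598
gripper_force: 0.0
```

Run:
```python
from h import *
t,r=tool();print(t)
im=env.snapshot("top");s=env.snapshot("side");cv2.imwrite("pics/t11.png",im);cv2.imwrite("pics/s11.png",s)
print("lid",circ(im,(631,41),40,18,26,64.5),proj("side",[526.3,-360.2,36]))
a=im[140:240,310:410];b=s[90:190,250:350]
cv2.imwrite("pics/c11.png",cv2.resize(np.hstack([a,b]),(800,400),interpolation=cv2.INTER_CUBIC))
```

```text
[ 525.96288913 -358.89366325   99.55487953]
lid (array([631.3,  43.4,  64.6]), np.float64(0.79)) [298.65200378 136.24020135]
```

View pics/c11.png

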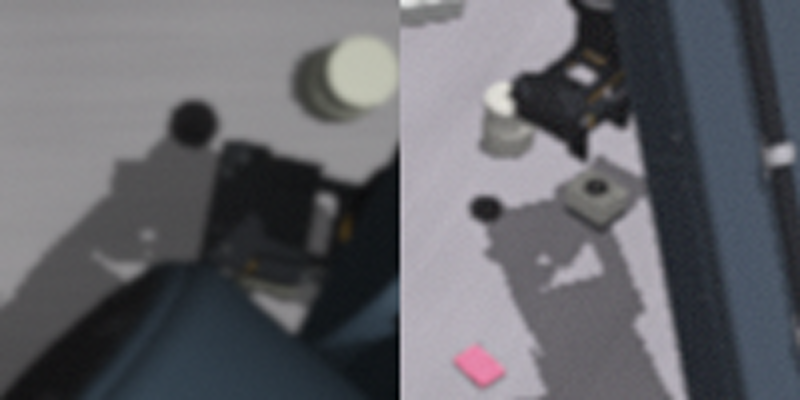

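The timer's dial is at side pixel (299,137), against a predicted (298.7,136.2), so it has not moved.

Run:
```python
from p import *
T=[526.3,-360.2];S=[661.8,249.3]
q=down(75.5)
go(([*T,50],q,.6,1),([*T,21],q,.6,2),hold=2)
go(([*T,21],q,0,6))
go(([*T,100],q,0,3),([*S,100],down(66),0,14),hold=3)
```

```text
[[-0.0, -0.0, 5.0, 0.0, 0.0, 0.0, 0.6], [-0.0, -0.0, 6.45, 0.0, 0.0, 0.0, 0.6], [-0.0, -0.0, 7.9, 0.0, 0.0, 0.0, 0.6], [-0.0, -0.0, 7.9, 0.0, 0.0, 0.0, 0.6], [-0.0, -0.0, 7.9, 0.0, 0.0, 0.0, 0.6]]
cmd [ 526.3 -360.2   21. ]
[[-0.0, -0.0, 0.0, 0.0, 0.0, 0.0, 0], [-0.0, -0.0, 0.0, 0.0, 0.0, 0.0, 0], [-0.0, -0.0, 0.0, 0.0, 0.0, 0.0, 0], [-0.0, -0.0, 0.0, 0.0, 0.0, 0.0, 0], [-0.0, -0.0, 0.0, 0.0, 0.0, 0.0, 0], [-0.0, -0.0, 0.0, 0.0, 0.0, 0.0, 0]]
cmd [ 526.3 -360.2   21. ]
[[-0.0, -0.0, -2.63, 0.0, 0.0, 0.0, 0], [-0.0, -0.0, -5.27, 0.0, 0.0, 0.0, 0], [-0.0, -0.0, -7.9, 0.0, 0.0, 0.0, 0], [0.15, 4.45, -7.9, 0.0, 0.0, 0.7, 0], [0.3, 8.91, -7.9, 0.0, 0.0, 1.4, 0], [0.45, 13.37, -7.9, 0.0, 0.0, 2.1, 0], [0.6, 17.83, -7.9, 0.0, 0.0, 2.8, 0], [0.75, 22.28, -7.9, 0.0, 0.0, 3.4, 0]]
[[0.41, 4.44, 0.0, 0.0, 0.0, 0.7, 0], [0.83, 8.88, 0.0, 0.0, 0.0, 1.4, 0], [1.24, 13.33, 0.0, 0.0, 0.0, 2.1, 0], [1.65, 17.77, 0.0, 0.0, 0.0, 2.7, 0], [2.07, 22.21, 0.0, 0.0, 0.0, 3.4, 0], [2.48, 26.65, 0.0, 0.0, 0.0, 4.1, 0], [2.9, 31.09, 0.0, 0.0, 0.0, 4.8, 0], [3.31, 35.53, 0.0, 0.0, 0.0, 5.5, 0]]
[[0.84, 4.38, 0.0, 0.0, 0.0, 0.6, 0], [0.84, 4.38, 0.0, 0.0, 0.0, 0.6, 0], [0.84, 4.38, 0.0, 0.0, 0.0, 0.6, 0], [0.84, 4.38, 0.0, 0.0, 0.0, 0.6, 0]]
cmd [661.8 249.3 100. ]
```

send_rows:
  plan:
    - [0,0,5.0,0,0,0,0.6]
    - [0,0,6.45,0,0,0,0.6]
    - [0,0,7.9,0,0,0,0.6]
    - [0,0,7.9,0,0,0,0.6]
    - [0,0,7.9,0,0,0,0.6]

```text
t: 32.58
tool_pos: [527.0, -360.6, 22.0]
eef_rot: [0.001, 0.126, 0.992, -0.001]
force: [-0.4, 0.3, 0.1]
gripper_width: 0.598
gripper_force: 0.0
```

send_rows:
  plan:
    - [0,0,0,0,0,0,0]
    - [0,0,0,0,0,0,0]
    - [0,0,0,0,0,0,0]
    - [0,0,0,0,0,0,0]
    - [0,0,0,0,0,0,0]
    - [0,0,0,0,0,0,0]

```text
t: 33.33
tool_pos: [526.5, -360.4, 21.6]
eef_rot: [0.0, 0.126, 0.992, -0.0]
force: [-0.3, 0.4, 5.0]
gripper_width: 0.407
gripper_force: 29.9
```

send_rows:
  plan:
    - [0,0,-2.63,0,0,0,0]
    - [0,0,-5.27,0,0,0,0]
    - [0,0,-7.9,0,0,0,0]
    - [0.15,4.45,-7.9,0.0,0.0,0.7,0]
    - [0.3,8.91,-7.9,0.0,0.0,1.4,0]
    - [0.45,13.37,-7.9,0.0,0.0,2.1,0]
    - [0.6,17.83,-7.9,0.0,0.0,2.8,0]
    - [0.75,22.28,-7.9,0.0,0.0,3.4,0]

```text
t: 34.33
tool_pos: [574.4, -141.0, 99.3]
eef_rot: [-0.0, 0.155, 0.988, 0.0]
force: [-0.0, -0.3, -0.8]
gripper_width: 0.409
gripper_force: 29.9
```

send_rows:
  plan:
    - [0.41,4.44,0,0.0,0.0,0.7,0]
    - [0.83,8.88,0,0.0,0.0,1.4,0]
    - [1.24,13.33,0,0.0,0.0,2.1,0]
    - [1.65,17.77,0,0.0,0.0,2.7,0]
    - [2.07,22.21,0,0.0,0.0,3.4,0]
    - [2.48,26.65,0,0.0,0.0,4.1,0]
    - [2.9,31.09,0,0.0,0.0,4.8,0]
    - [3.31,35.53,0,0.0,0.0,5.5,0]

```text
t: 35.33
tool_pos: [651.7, 207.1, 99.0]
eef_rot: [-0.001, 0.203, 0.979, -0.0]
force: [0.3, -0.5, -1.8]
gripper_width: 0.414
gripper_force: 29.9
```

send_rows:
  plan:
    - [0.84,4.38,0,0.0,0.0,0.6,0]
    - [0.84,4.38,0,0.0,0.0,0.6,0]
    - [0.84,4.38,0,0.0,0.0,0.6,0]
    - [0.84,4.38,0,0.0,0.0,0.6,0]

```text
t: 35.83
tool_pos: [661.3, 247.9, 99.4]
eef_rot: [-0.001, 0.208, 0.978, -0.0]
force: [0.7, 1.2, -0.9]
gripper_width: 0.412
gripper_force: 29.9
```

Run:
```python
from h import *
t,r=tool();st=env.state();print(t,st["force"],st["torque"],st["gripper_width"])
im=env.snapshot("top");s=env.snapshot("side");cv2.imwrite("pics/t12.png",im);cv2.imwrite("pics/s12.png",s)
a=im[120:220,120:220];b=s[180:280,145:245]
cv2.imwrite("pics/c12.png",cv2.resize(np.hstack([a,b]),(800,400),interpolation=cv2.INTER_CUBIC))
```

```text
[661.34263364 247.90300138  99.43740983] [ 0.70429746  1.20728187 -0.8948146 ] [ 0.04920156 -0.17193911 -0.00933071] 0.41201227070157026
```

View pics/c12.png

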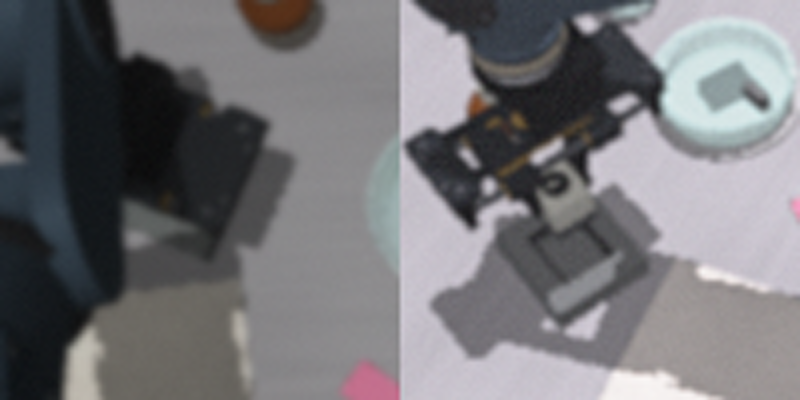

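The right half shows the timer upright in the fingers at (567,200), above the socket hole at (575,240).

send_rows:
  plan:
    - [0,0,2.5,0,0,0,0]
    - [0,0,5.0,0,0,0,0]
    - [0,0,5.5,0,0,0,0]
    - [0,0,6.0,0,0,0,0]
    - [0,0,6.4,0,0,0,0]
    - [0,0,6.8,0,0,0,0]
    - [0,0,7.2,0,0,0,0]
    - [0,0,7.2,0,0,0,0]

```text
t: 36.92
tool_pos: [661.7, 249.4, 27.9]
eef_rot: [-0.0, 0.208, 0.978, -0.0]
force: [-0.8, 0.2, -1.8]
gripper_width: 0.413
gripper_force: 29.9
```

send_rows:
  plan:
    - [0,0,0.1,0,0,0,0]
    - [0,0,0.1,0,0,0,0]
    - [0,0,0.1,0,0,0,0]

```text
t: 37.3
tool_pos: [661.9, 249.4, 27.6]
eef_rot: [0.0, 0.208, 0.978, 0.0]
force: [-2.1, 0.1, 4.8]
gripper_width: 0.404
gripper_force: 29.9
```

send_rows:
  plan:
    - [0,0,0,0,0,0,0.6]
    - [0,0,0,0,0,0,0.6]
    - [0,0,0,0,0,0,0.6]
    - [0,0,0,0,0,0,0.6]
    - [0,0,-3.0,0,0,0,0.6]
    - [0,0,-7.0,0,0,0,0.6]
    - [0,0,-11.0,0,0,0,0.6]
    - [0,0,-11.0,0,0,0,0.6]

```text
t: 38.3
tool_pos: [664.7, 250.0, 141.5]
eef_rot: [0.004, 0.208, 0.978, 0.002]
force: [-0.1, -0.7, -0.0]
gripper_width: 0.601
gripper_force: 0.0
```

send_rows:
  plan:
    - [0.5,-5,0,0,0,0,0.6]
    - [1,-10,0,0,0,0,0.6]
    - [1.5,-15,0,0,0,0,0.6]
    - [2,-20,0,0,0,0,0.6]
    - [2.5,-25,0,0,0,0,0.6]
    - [3,-30,0,0,0,0,0.6]
    - [3.5,-35,0,0,0,0,0.6]
    - [3.5,-35,0,0,0,0,0.6]

```text
t: 39.3
tool_pos: [485.3, -58.3, 136.1]
eef_rot: [-0.002, 0.21, 0.978, 0.0]
force: [0.2, -0.0, -0.3]
gripper_width: 0.6
gripper_force: 0.0
```

Run:
```python
from h import *
t,r=tool();print(t)
im=env.snapshot("top");s=env.snapshot("side");cv2.imwrite("pics/t13.png",im);cv2.imwrite("pics/s13.png",s)
print("lid",circ(im,(631,41),40,18,26,64.5))
w=(138,136,192,190);g=up(im,w);m=cv2.morphologyEx((g.min(2)>135).astype(np.uint8),cv2.MORPH_CLOSE,np.ones((41,41)));
for z in(42,48,60):bm("top",m,w[0],w[1],z,15)
a=im[125:225,140:270];b=s[170:270,160:260]
cv2.imwrite("pics/c13.png",np.hstack([cv2.resize(a,(442,340),interpolation=cv2.INTER_CUBIC),cv2.resize(b,(340,340),interpolation=cv2.INTER_CUBIC)]))
```

```text
[485.31547593 -58.32478612 136.07415219]
lid (array([631.5,  43.7,  64.5]), np.float64(0.81))
top px [161.2 161.7] mean [661.  249.6] rect [661.1 249.4] ang 154.9 154.4 [34.2 44.8] circ [660.7 249.2] 25.8
top px [161.2 161.7] mean [659.9 248.1] rect [660.  247.8] ang 154.9 154.4 [34.  44.5] circ [659.6 247.7] 25.6
top px [161.2 161.7] mean [657.6 245. ] rect [657.7 244.8] ang 154.9 154.4 [33.6 44. ] circ [657.3 244.6] 25.3
```

View pics/c13.png

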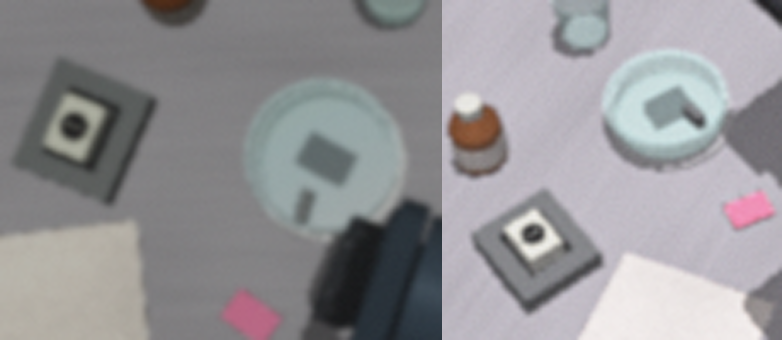

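The last view shows the timer low and square in the socket (left half, (72,127)), and the lid level on the dish over the pile at (325,160).

```bash
python3 -c "
from cell import env
print(env.sign_off())"
```

```text
the job is handed in; nothing more can be done
None
```

I handed the job in at about 39 s with every step carried out and no verdict returned: the lid was tipped, laid on the mat and set back seated (about 2.7 mm off-centre, against the 5 mm allowed), all three coupons are piled in the dish, and the timer is plugged in.

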